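# Make up the sampling kit in its foam tray

### The arm

A 6-joint arm with a two-finger parallel gripper is mounted at the origin on a cart in front of the work surface, level with it; the furniture and walls round the work are solid. World frame = base frame: x ahead of the robot, y to its left, z up, the work surface at z = 0. Lengths are in m, angles in rad, forces in N, time in s.
With the tool pointing down it reaches from about 0.325 to 0.9 m from the base axis. Payload 6.1 kg.
Tool frame: the origin (TCP) lies at the very end of the fingers, on their centre line; the grasp point (between the pads) lies 19 mm behind it (arm.pinch_z is the distance from the TCP to the grasp point, in m); y points along the fingers, z is the direction in which the jaws open and shut, and the axes are right-handed (so a half turn about y gives the same grasp; the last joint's range is limited). The gripper opens to 87 mm and grips with 3 to 60 N. Pads are 19 mm wide; open, the fingers measure 117 mm over their backs; the gripper's body (75 mm by 190 mm) begins 51 mm behind the grasp point.
Start: joints at [-1.381, 0.22, 1.526, -0, 1.395, -0.126], TCP at [0.194, -0.594, 0.223] pointing down, gripper open.
Joint ranges: [-2.98, 2.98], [-0.91, 2.08], [0.09, 2.57], [-1.24, 4.39], [0.2, 2.65], [-2.68, 2.68]. Speed limits (rad/s): [2.57, 2.57, 3.01, 3.14, 3.14, 3.14].

### API

Orientations are given as [roll, pitch, yaw] about the fixed x, y, z axes, in that order (R = Rz(yaw) Ry(pitch) Rx(roll)).
In Python, from bench import arm gives the robot as it stands.
- The arm moves only by the tool carry_out, never from a script. Its argument "motion" is a list of rows, each a list of 3 entries, a list of its own where there are three numbers: the shift along the world's x, y, z in m, then the turn about the world's z in rad, then the opening, from 0 (shut) to 1 (fully open). A call has 1 to 5 rows; each row is the pose to reach, as a shift and turn from the pose commanded when the call began; what a row does not reach only later rows make up. A row lasts 1/10 s, in which the tool goes at most 50 mm and 8.59 degrees, less where a joint would pass 70% of its speed; a pose out of reach is approached as far as the arm can. A call with a gripper value outside its range is refused whole. The fingers move at their own pace and stop on an object; the grip force is fixed at half the most. Time passes only in rows, so rows that repeat a pose let the fingers close. It gives the time, the measured TCP pose, the force and the opening at its end, in the units of the state.
- arm.read_state(): the state, without advancing time (a new reading comes with each control period).
- arm.camera(name): name is "scene" or "top" or "wrist"; returns the picture (400x640x3 uint8, blue, green, red); there is no depth.
- arm.calibration(name): a dict with "fx", "fy", "cx", "cy" (pixels), "rvec" (rotation vector, rad) and "tvec" (3), from world to camera coordinates, as OpenCV has them; the wrist camera has in their place "hand_eye" (4x4, takes a point from camera to tool coordinates, whose origin is the TCP and whose axes are the tool frame's). Camera axes: x right, y down, z forward; pixel columns grow to the right and rows downward; lengths in m; the calibration is good to about 2 mm. A picture is of the moment at which its call begins: read the wrist's pose just before it. calibration takes no time and is no camera call.
- arm.finish_job(): hands the job in, once; it reports no verdict.
The state is a dict: "time_s": time; "q": joint angles; "qd": joint speeds; "effort": joint torques, N m; "tool_pos": TCP position; "orientation": TCP orientation; "ft_force": force on the tool from outside, world axes, zero at the start; "ft_torque": the same for the moment, N m; "gripper_width": finger opening in m.
Only numpy, scipy, OpenCV 4.12 (cv2) and the standard library are available. Lean on these libraries where they do the work, as an engineer would, in place of code of your own. Each camera call takes 0.05 s, during which the arm holds its last target.

### The job

Make up the sampling kit: put the red-lidded jar, the amber dropper bottle, the yellow-handled probe thermometer and the white marker with the black cap each into its own pocket of the foam-lined tray, fully down: the jar upright in the large round pocket, the bottle upright in the small round one, the thermometer lying with its handle in the wide end of the stepped slot, and the marker lying in the plain straight slot. The blue-lidded and white-lidded jars and the thin black ball pen are not part of the kit: leave them where they are.

Things in the scene. Friction and masses are not known exactly. Their poses are not given: they have to be found in the camera images.
- red_jar_mid (a point): Sample jar with a red screw lid, belongs to the kit; 50 mm across, 65 mm high, about 0.13 kg, standing upright. Point on its axis half-way up (32.5 mm above its underside); z up. Grip it anywhere round the body.
- dropper_mid (a point): Amber glass dropper bottle with a black rubber bulb, belongs to the kit; body 33 mm across and about 60 mm high to the shoulder, 102 mm high over all, about 0.07 kg, standing upright. Point on its axis 35 mm above its underside; z up.
- thermometer_mid (a point): Probe thermometer, part of the kit, lying; 198 mm long: yellow handle 75 long, 21 wide, 17 high, then a steel probe 4 mm thick. y runs along it from handle to probe tip, z up. The point is on the handle, half-way up (8.5 mm), 57 mm from its butt end, 18 mm from the probe: grip it here. The middle of the whole lies 42 mm along +y.
- marker_mid (a point): White marker pen with a black cap lying on the bench, belongs to the kit; 135 mm long, 17 mm thick. Point at its middle, half-way up (8 mm above its underside); y runs along it, z up. Either way round will do in its slot.
- foam_pots: Charcoal foam block, 77 (x) x 236 (y) x 24 mm high, one of three fixed side by side in the grey tray; origin: centre of its underside, 5 mm above the table. Pockets go down to its blue base at z = 8 mm. A finger channel as deep, y = -65 to -19 mm, crosses it and its neighbours. Two round pockets on x = 0: 66 mm across at y = +81 for the jar (its middle at z = 40.5 when in), 49 mm across at y = +13 for the bottle (its point at z = 43). Tray rim: 37 mm above the table.
- foam_thermometer: Charcoal foam block, 77 (x) x 236 (y) x 24 mm high, one of three fixed side by side in the grey tray; origin: centre of its underside, 5 mm above the table. Pockets go down to its blue base at z = 8 mm. A finger channel as deep, y = -65 to -19 mm, crosses it and its neighbours. Stepped slot on x = 0: 37 mm wide from y = -107 to -16 (handle), 20 mm wide to y = +107 (probe). Thermometer in: its point at (0, -42, 16.5), its y along the block's +y.
- foam_marker: Charcoal foam block, 77 (x) x 236 (y) x 24 mm high, one of three fixed side by side in the grey tray; origin: centre of its underside, 5 mm above the table. Pockets go down to its blue base at z = 8 mm. A finger channel as deep, y = -65 to -19 mm, crosses it and its neighbours. Straight slot on x = 0: 33 mm wide, y = -112 to +37. Marker in: its middle at (0, -37.5, 16), lying along y.
- blue_jar_mid (a point): Sample jar with a blue lid, 52 mm across, 71 mm high, standing; NOT part of the kit, stays where it is. Point on its axis half-way up.
- white_jar_mid (a point): Sample jar with a white lid, 62 mm across, 86 mm high, standing; NOT part of the kit, stays where it is. Point on its axis half-way up.
- ball_pen_mid (a point): Thin all-black ball pen, 145 mm long, 12 mm wide, 9 mm high, lying; NOT part of the kit, stays where it is. Point at its middle, half-way up; y along it.
There are look-alikes about, which are no part of the job. There is more than one size of the part that bears dropper_mid; the job needs the largest.

How it is judged:
By the outcome, as a careful person would: the job done as asked, in the order asked, and still so for the second after the job is handed in, with the robot touching nothing.
It also fails if it takes over 118 s, if anything falls off the work surface, if the arm or the gripper's body presses on something with over 40 N, if the wrist force passes 120 N, or if a joint passes its speed limit or range.

## Working session

There is one attempt and no reset: what is moved stays moved. The work goes in short steps, Python scripts to look and compute and a tool call to move; the robot and the scene stay as the last step left them, time stands still between calls to the robot, and variables do not carry over. Pictures are saved under pics/ and viewed, and the job is handed in when it is done.

Besides the shell and the picture viewer there is one more tool, called after "Emit:" by a JSON object that holds its "method" and its "body", one argument or row to a line. carry_out: Moves the arm, as the interface text tells. Its arguments: {"type":"object","properties":{"motion":{"type":"array"}},"required":["motion"]}

```bash
ls; mkdir -p pics; python3 - <<'E'
from bench import arm
import cv2
for n in ("scene","top","wrist"):
    im=arm.camera(n); cv2.imwrite(f"pics/{n}0.png",im)
    print(n,arm.calibration(n))
print(arm.read_state()); print(arm.pinch_z)
E
```

```text
pics
scene {'fx': 423.3538351028643, 'fy': 423.3538351028643, 'cx': 326.8573503612592, 'cy': 201.28317977844765, 'rvec': array([ 0.69021491, -2.45947929,  1.29126189]), 'tvec': array([0.51616591, 0.17283576, 0.89498496])}
top {'fx': 514.2014579875661, 'fy': 514.2014579875661, 'cx': 315.3980163184408, 'cy': 204.61090241016484, 'rvec': array([ 2.09966442, -2.1550462 ,  0.19675598]), 'tvec': array([0.06643121, 0.53306796, 1.48691808])}
wrist {'fx': 308.9317245189872, 'fy': 308.9317245189872, 'cx': 321.48545152192224, 'cy': 197.23219097240624, 'hand_eye': array([[-6.97522827e-04,  9.64069725e-01,  2.65648413e-01,
        -7.18244623e-02],
       [-2.11060899e-04, -2.65648614e-01,  9.64069899e-01,
        -1.61403052e-01],
       [ 9.99999734e-01,  6.16392768e-04,  3.88773395e-04,
        -9.23181561e-04],
       [ 0.00000000e+00,  0.00000000e+00,  0.00000000e+00,
         1.00000000e+00]])}
{'time_s': 0.15, 'q': array([-1.38108697e+00,  2.21057740e-01,  1.52734042e+00, -3.16559871e-05,
        1.39469475e+00, -1.26126514e-01]), 'qd': array([ 8.91690045e-04, -2.70615068e-03, -3.80582021e-03, -1.03295993e-03,
       -6.63726899e-05, -1.35130806e-03]), 'effort': array([ 1.15774426e-03, -4.95188534e+01, -3.87884474e+01,  6.99008675e-02,
        5.29690739e-02, -8.40964981e-05]), 'tool_pos': array([ 0.19401219, -0.593626  ,  0.22168482]), 'orientation': array([-1.57228858e+00,  1.57809538e-04, -2.82575133e+00]), 'ft_force': array([-0.57740208, -0.74332792, -0.04588461]), 'ft_torque': array([ 0.02267516, -0.01541492,  0.00296422]), 'gripper_width': 0.08709430352874448}
0.0187
```

View pics/top0.png

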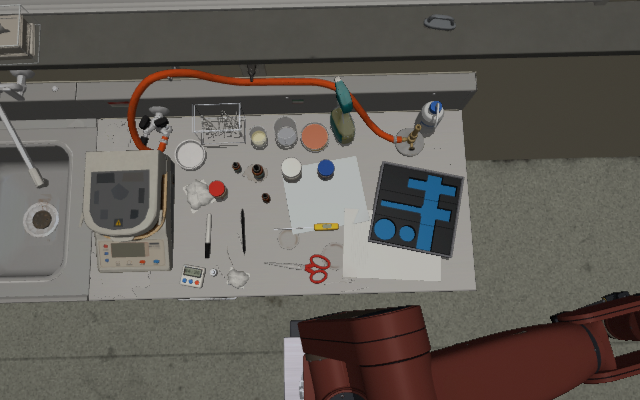

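View pics/scene0.png

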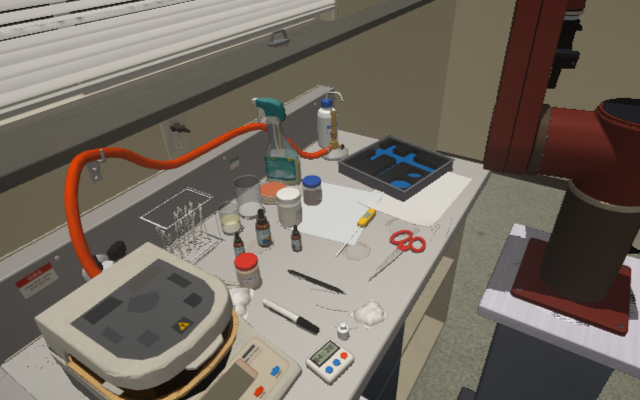

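View pics/wrist0.png

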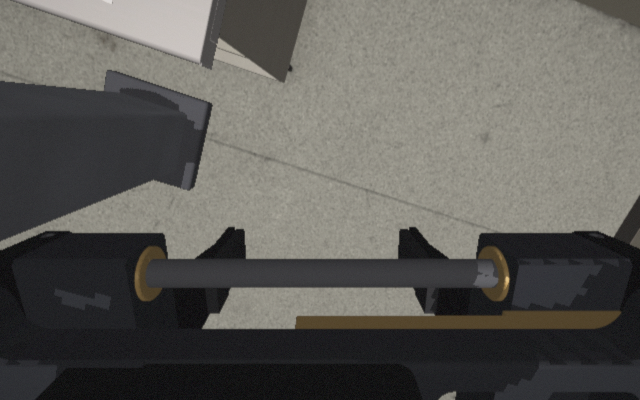

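The top view shows the tray at about (416,210), the red jar at (217,189) and the marker at (208,235). The ball pen is at (243,231) and the thermometer's yellow handle at (326,227). Three dropper bottles stand at (237,167), (258,171) and (266,198).

```bash
cat > h.py <<'E'
import numpy as np, cv2
from scipy.spatial.transform import Rotation as Rn
from bench import arm
def cam(n,st=None):
    c=arm.calibration(n); K=np.array([[c['fx'],0,c['cx']],[0,c['fy'],c['cy']],[0,0,1]])
    if 'rvec' in c:
        R=cv2.Rodrigues(c['rvec'])[0]; t=np.array(c['tvec'])
        return K,R,t
    st=st or arm.read_state()
    H=np.eye(4); H[:3,:3]=Rn.from_euler('xyz',st['orientation']).as_matrix(); H[:3,3]=st['tool_pos']
    W=np.linalg.inv(H@np.array(c['hand_eye']))
    return K,W[:3,:3],W[:3,3]
def ray(C,px):
    K,R,t=C; px=np.atleast_2d(np.asarray(px,float))
    d=np.c_[px,np.ones(len(px))]@np.linalg.inv(K).T@R
    return -R.T@t,d
def onplane(C,px,z):
    o,d=ray(C,px); return (o+d*((z-o[2])/d[:,2])[:,None])
def proj(C,P):
    K,R,t=C; p=np.atleast_2d(P)@R.T+t; p=p@K.T; return p[:,:2]/p[:,2:]
def tri(C1,p1,C2,p2):
    o1,d1=ray(C1,p1);o2,d2=ray(C2,p2);d1=d1[0]/np.linalg.norm(d1);d2=d2[0]/np.linalg.norm(d2)
    s=np.linalg.lstsq(np.c_[d1,-d2],o2-o1,rcond=None)[0]
    a=o1+s[0]*d1;b=o2+s[1]*d2
    return (a+b)/2,np.linalg.norm(a-b)
E
python3 - <<'E'
from h import *
im=cv2.imread('pics/top0.png'); sc=cv2.imread('pics/scene0.png')
C=cam('top');S=cam('scene')
np.set_printoptions(precision=4,suppress=True)
print("cam pos",ray(C,[0,0])[0],ray(S,[0,0])[0])
hsv=cv2.cvtColor(im,cv2.COLOR_BGR2HSV)
def blobs(m,amin=15):
    n,l,s,c=cv2.connectedComponentsWithStats(m.astype(np.uint8))
    return [(s[i],c[i],l==i) for i in range(1,n) if s[i][4]>=amin]
H,Sa,V=cv2.split(hsv)
for nm,m,z in (("red",((H<6)|(H>174))&(Sa>150)&(V>120),0.065),("yel",(H>18)&(H<32)&(Sa>130)&(V>130),0.017),("blue",(H>95)&(H<115)&(Sa>120)&(V>100),0.008)):
    for s,c,mm in blobs(m): print(nm,s,c,onplane(C,c,z)[0])
cv2.imwrite('pics/topA.png',cv2.resize(im[140:300,170:350],None,fx=4.4,fy=3.7,interpolation=cv2.INTER_CUBIC)[:600])
cv2.imwrite('pics/topB.png',cv2.resize(im[150:270,350:480],None,fx=5,fy=5,interpolation=cv2.INTER_CUBIC))
cv2.imwrite('pics/scA.png',cv2.resize(sc[170:320,200:400],None,fx=4,fy=4,interpolation=cv2.INTER_CUBIC))
E
```

```text
cam pos [0.2573 0.0604 1.5587] [0.0831 0.8107 0.6581]
red [209 181  15  15 185] [216.1351 187.9351] [0.5896 0.3461 0.065 ]
red [305 255  25  28 230] [316.6087 268.387 ] [0.3443 0.054  0.065 ]
yel [314 223  25   7 111] [325.4685 226.1171] [0.4735 0.0236 0.017 ]
blue [431 101  11  10  61] [435.2951 105.1475] [ 0.8536 -0.3372  0.008 ]
blue [318 160  16  15 193] [325.5285 167.1347] [0.6596 0.0178 0.008 ]
blue [ 381  175   75   76 1682] [426.8323 207.6914] [ 0.5236 -0.2887  0.008 ]
blue [374 219  21  21 339] [384.2507 228.8968] [ 0.4616 -0.155   0.008 ]
blue [400 226  15  15 176] [406.5057 233.233 ] [ 0.4466 -0.2218  0.008 ]
```

View pics/topA.png

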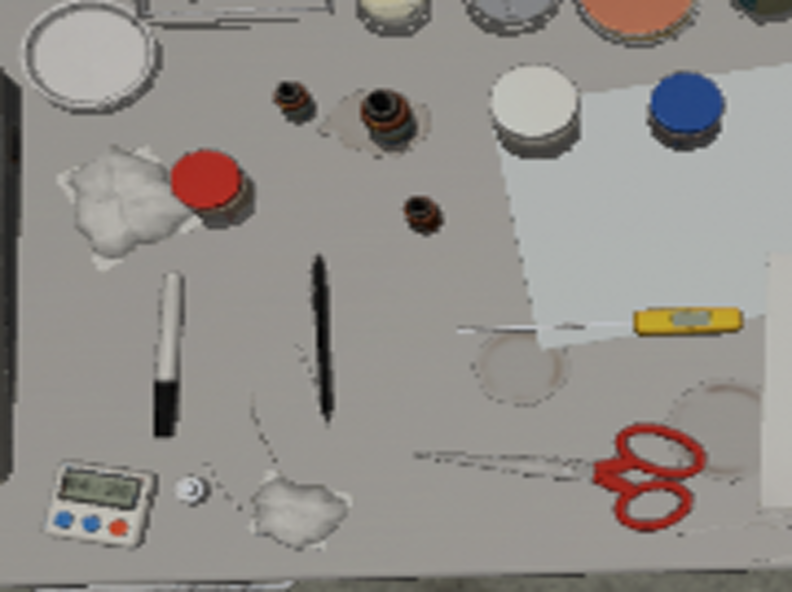

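View pics/topB.png

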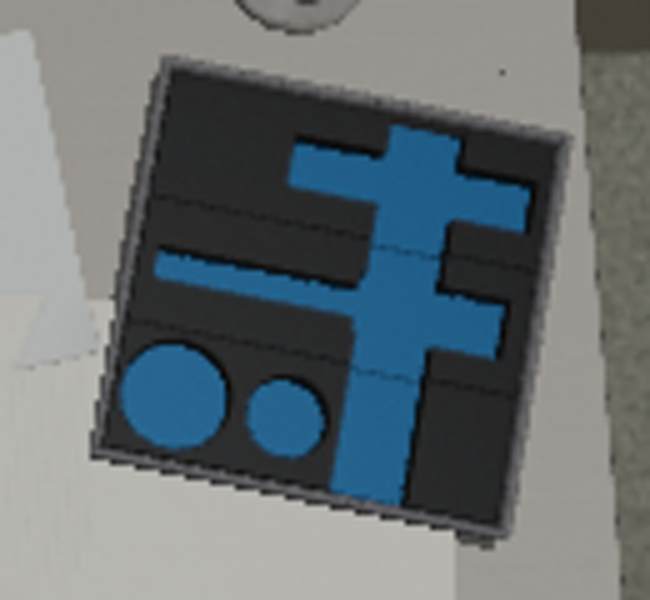

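View pics/scA.png

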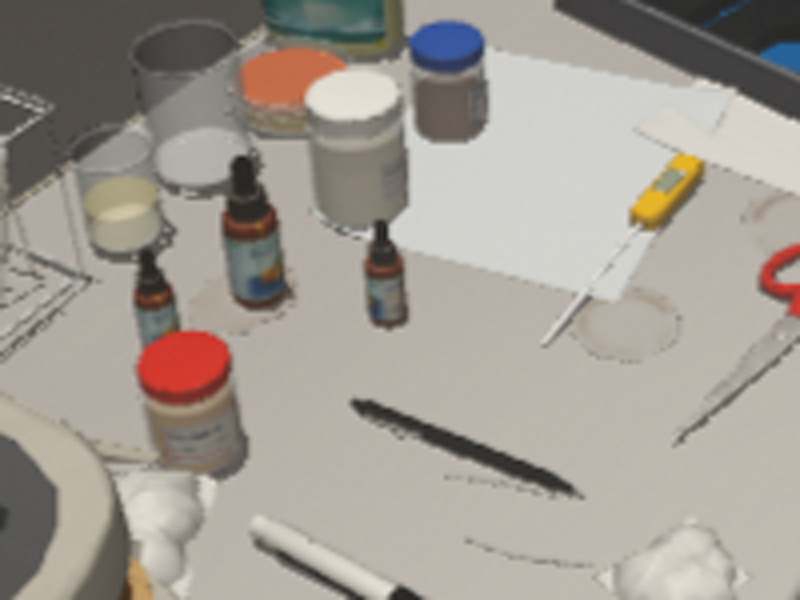

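Bottle candidates in the top view are (237,167), (258,171) and (266,198). In the scene view they appear at about (239,245), (263,230) and (296,238). The one at top (258,171) / scene (263,230) is clearly the tallest and widest, so it's the one needed. Next I'll measure everything across both views.

```bash
python3 - <<'E'
from h import *
np.set_printoptions(precision=4,suppress=True)
im=cv2.imread('pics/top0.png'); sc=cv2.imread('pics/scene0.png')
C=cam('top');S=cam('scene')
# lid of red jar in scene
hsv=cv2.cvtColor(sc,cv2.COLOR_BGR2HSV);H,Sa,V=cv2.split(hsv)
m=(((H<6)|(H>174))&(Sa>150)&(V>200)).astype(np.uint8)
n,l,s,c=cv2.connectedComponentsWithStats(m)
for i in range(1,n):
    if s[i][4]>40: print('scene red',s[i],c[i],onplane(S,c[i],.065))
# bottle: silhouettes
f=lambda x,y:(170+x/4.4,140+y/3.7)
print('big bulb top',f(383,103),onplane(C,f(383,103),.102)); 
print('scene bulb top',onplane(S,(200+241/4,170+160/4),.102), 'base ctr',onplane(S,(200+257/4,170+297/4),0.0))
for nm,p in (('b2',(292,93)),('b3',(421,208))): print(nm,onplane(C,f(*p),.07))
# marker ends (mid height)
e1=np.array(f(172,275));e2=np.array(f(164,433)); P=onplane(C,[e1,e2],.0085);print('marker',P,P.mean(0),np.linalg.norm(P[0]-P[1]),np.arctan2(*(P[0]-P[1])[[1,0]]))
# thermometer
P=onplane(C,[f(742,320),f(634,323),f(460,329)],.012);print('thermo butt,junction,tip',P, np.linalg.norm(P[0]-P[1]),np.linalg.norm(P[0]-P[2]))
# pen
P=onplane(C,[f(319,258),f(328,420)],.005);print('pen',P)
# tray rim outer corners
g=lambda x,y:(350+x/5,150+y/5)
Q=[g(165,60),g(572,137),g(507,535),g(95,457)]
P=onplane(C,Q,.037);print('rim',P,P.mean(0)); 
for i in range(4): d=P[(i+1)%4]-P[i]; print(np.linalg.norm(d),np.arctan2(d[1],d[0]))
for nm,p,z in (('jar hole',(173,396),.008),('bot hole',(286,418),.008)): print(nm,onplane(C,g(*p),z))
# machine near corners, scale
for nm,p,z in (('machine r',(172,200),.2),('machine r',(172,200),.1),('machine tr',(165,150),.2),('scale r',(170,262),.05),('scale r',(170,262),.1),('petri',(190,155),0.02)): print(nm,onplane(C,p,z))
# heights of neighbours
print('white lid',onplane(C,f(534,102),.086),'blue',onplane(C,f(685,103),.071))
E
```

```text
scene red [235 253  22  15 229] [245.2751 259.7686] [[0.5903 0.3479 0.065 ]]
big bulb top (257.0454545454545, 167.83783783783784) [[0.6383 0.2202 0.102 ]]
scene bulb top [[0.6414 0.2306 0.102 ]] base ctr [[ 0.6432  0.2311 -0.    ]]
b2 [[0.6566 0.2854 0.07  ]]
b3 [[0.5597 0.1987 0.07  ]]
marker [[0.5203 0.3777 0.0085]
 [0.3901 0.3817 0.0085]] [0.4552 0.3797 0.0085] 0.1301773658055768 -0.030739954948111763
thermo butt,junction,tip [[ 0.472  -0.0164  0.012 ]
 [ 0.4715  0.0581  0.012 ]
 [ 0.4696  0.1781  0.012 ]] 0.07452837537746629 0.1945259891497338
pen [[0.5325 0.2762 0.005 ]
 [0.3981 0.2701 0.005 ]]
rim [[ 0.6637 -0.1575  0.037 ]
 [ 0.609  -0.4024  0.037 ]
 [ 0.369  -0.345   0.037 ]
 [ 0.4215 -0.1038  0.037 ]] [ 0.5158 -0.2522  0.037 ]
0.25091972771123494 -1.790519591415956
0.24676143773793857 2.9071458100612304
0.24691533302041432 1.3563679843743233
0.2480423657833378 -0.21821232967635332
jar hole [[ 0.4606 -0.156   0.008 ]]
bot hole [[ 0.4454 -0.2239  0.008 ]]
machine r [[0.5294 0.4387 0.2   ]]
machine r [[0.5495 0.4666 0.1   ]]
machine tr [[0.6696 0.4613 0.2   ]]
scale r [[0.3749 0.4818 0.05  ]]
scale r [[0.371  0.4679 0.1   ]]
petri [[0.7061 0.4366 0.02  ]]
white lid [[0.6407 0.1207 0.086 ]] blue [[0.6411 0.0191 0.071 ]]
```

Emit:
{"method": "carry_out", "body": {
  "motion": [
    [[0.03, 0.04, 0.02], 0.15, 1],
    [[0.05, 0.08, 0.04], 0.3, 1],
    [[0.07, 0.12, 0.06], 0.45, 1],
    [[0.09, 0.16, 0.08], 0.6, 1],
    [[0.11, 0.2, 0.08], 0.75, 1]
  ]
}}

```text
time_s: 0.65
tool_pos: [0.3053, -0.3936, 0.3057]
orientation: [-1.566, -0.003, -2.07]
ft_force: [1.2, 0.4, -0.2]
gripper_width: 0.0871
```

Emit:
{"method": "carry_out", "body": {
  "motion": [
    [[0.015, 0.04, 0], 0.15, 1],
    [[0.03, 0.08, 0], 0.3, 1],
    [[0.045, 0.12, 0], 0.45, 1],
    [[0.06, 0.16, 0], 0.6, 1],
    [[0.075, 0.2, 0], 0.75, 1]
  ]
}}

```text
time_s: 1.15
tool_pos: [0.3792, -0.1924, 0.3024]
orientation: [-1.571, -0.0, -1.32]
ft_force: [0.7, -0.5, -0.4]
gripper_width: 0.0869
```

Emit:
{"method": "carry_out", "body": {
  "motion": [
    [[0.015, 0.04, 0], 0.15, 1],
    [[0.03, 0.08, 0], 0.3, 1],
    [[0.045, 0.12, 0], 0.45, 1],
    [[0.06, 0.16, 0], 0.6, 1],
    [[0.075, 0.2, 0], 0.75, 1]
  ]
}}

```text
time_s: 1.65
tool_pos: [0.4543, 0.0077, 0.3025]
orientation: [-1.571, -0.0, -0.569]
ft_force: [0.9, -0.9, 0.3]
gripper_width: 0.0868
```

Emit:
{"method": "carry_out", "body": {
  "motion": [
    [[0.01, 0.02, 0], 0.15, 1],
    [[0.02, 0.05, 0], 0.3, 1],
    [[0.03, 0.07, 0], 0.45, 1],
    [[0.04, 0.09, 0], 0.6, 1],
    [[0.05, 0.11, 0], 0.75, 1]
  ]
}}

```text
time_s: 2.15
tool_pos: [0.5042, 0.117, 0.3022]
orientation: [-1.571, 0.001, 0.181]
ft_force: [0.5, -0.0, 0.5]
gripper_width: 0.0869
```

Emit:
{"method": "carry_out", "body": {
  "motion": [
    [[0.01, 0.02, 0], 0.15, 1],
    [[0.02, 0.05, 0], 0.3, 1],
    [[0.03, 0.07, 0], 0.45, 1],
    [[0.04, 0.09, 0], 0.6, 1],
    [[0.05, 0.11, 0], 0.75, 1]
  ]
}}

```text
time_s: 2.65
tool_pos: [0.5542, 0.2268, 0.3021]
orientation: [-1.57, 0.001, 0.931]
ft_force: [0.6, -0.1, 0.1]
gripper_width: 0.087
```

Emit:
{"method": "carry_out", "body": {
  "motion": [
    [[0.01, 0.03, 0], 0.15, 1],
    [[0.02, 0.06, 0], 0.3, 1],
    [[0.03, 0.09, 0], 0.45, 1],
    [[0.036, 0.118, 0], 0.52, 1],
    [[0.036, 0.118, 0], 0.52, 1]
  ]
}}

```text
time_s: 3.15
tool_pos: [0.5896, 0.347, 0.301]
orientation: [-1.569, -0.0, 1.449]
ft_force: [-1.3, -1.2, 0.5]
gripper_width: 0.0871
```

```bash
python3 - <<'E'
from h import *
np.set_printoptions(precision=4,suppress=True)
st=arm.read_state(); im=arm.camera('wrist'); cv2.imwrite('pics/w1.png',im)
print(st['q'],st['tool_pos'],st['orientation'])
C=cam('wrist',st)
print(proj(C,[[0.59,0.347,0.065],[0.641,0.226,0.102],[.657,.285,.07],[.59,.347,0]]))
hsv=cv2.cvtColor(im,cv2.COLOR_BGR2HSV);H,Sa,V=cv2.split(hsv)
m=(((H<6)|(H>174))&(Sa>150)&(V>100)).astype(np.uint8)
n,l,s,c=cv2.connectedComponentsWithStats(m)
for i in range(1,n):
    if s[i][4]>100: print(s[i],c[i],onplane(C,c[i],.065))
E
```

```text
[ 0.4162  0.3285  1.2507  0.0012  1.5637 -2.6034] [0.5896 0.347  0.301 ] [-1.5691 -0.0003  1.4488]
[[320.1105 169.4685]
 [259.9126  72.1943]
 [260.382  127.652 ]
 [320.2501 161.6954]]
[304 153  35  34 934] [321.0578 169.5653] [[0.5888 0.3473 0.065 ]]
```

View pics/w1.png

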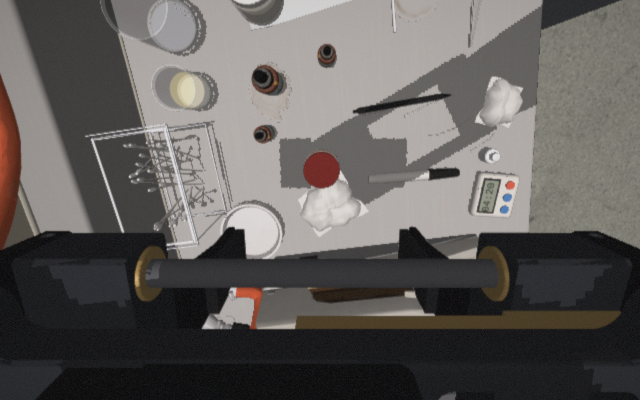

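The wrist view shows the red lid at (321,170), which puts the jar at (0.589, 0.347), in agreement with the top and scene views. It also confirms the bottle sizes: (264,78) is clearly the largest of the three. I'll go down on the jar.

Emit:
{"method": "carry_out", "body": {
  "motion": [
    [[0, 0, -0.05], 0, 1],
    [[0, 0, -0.1], 0, 1],
    [[0, 0, -0.15], 0, 1],
    [[0, 0, -0.2], 0, 1],
    [[0, 0, -0.22], 0, 1]
  ]
}}

```text
time_s: 3.7
tool_pos: [0.5861, 0.3408, 0.0758]
orientation: [-1.562, 0.005, 1.442]
ft_force: [-0.0, -0.2, -0.3]
gripper_width: 0.0871
```

Emit:
{"method": "carry_out", "body": {
  "motion": [
    [[0, 0, -0.025], 0, 1],
    [[0, 0, -0.05], 0, 1],
    [[0, 0, -0.05], 0, 0.4],
    [[0, 0, -0.05], 0, 0.4],
    [[0, 0, -0.05], 0, 0.4]
  ]
}}

```text
time_s: 4.2
tool_pos: [0.5914, 0.344, 0.0347]
orientation: [-1.573, -0.001, 1.443]
ft_force: [0.1, 0.0, 0.6]
gripper_width: 0.0703
```

Emit:
{"method": "carry_out", "body": {
  "motion": [
    [[0, 0, 0], 0, 0.4],
    [[0, 0, 0], 0, 0.4],
    [[0, 0, 0], 0, 0.4],
    [[0, 0, 0], 0, 0.4],
    [[0, 0, 0], 0, 0.4]
  ]
}}

```text
time_s: 4.7
tool_pos: [0.5903, 0.3443, 0.0337]
orientation: [-1.571, -0.001, 1.444]
ft_force: [-2.9, -0.2, 5.6]
gripper_width: 0.0471
```

Emit:
{"method": "carry_out", "body": {
  "motion": [
    [[0, 0, 0], 0, 0.3],
    [[0, 0, 0], 0, 0.3],
    [[0, 0, 0], 0, 0.3]
  ]
}}

```text
time_s: 5.0
tool_pos: [0.5903, 0.3443, 0.0336]
orientation: [-1.571, -0.001, 1.444]
ft_force: [-2.8, -0.5, 5.5]
gripper_width: 0.0476
```

```bash
python3 - <<'E'
from h import *
np.set_printoptions(precision=4,suppress=True)
st=arm.read_state(); im=arm.camera('wrist'); cv2.imwrite('pics/w2.png',im)
sc=arm.camera('scene'); cv2.imwrite('pics/s2.png',cv2.resize(sc[180:330,170:370],None,fx=4,fy=4))
print(st)
E
```

```text
{'time_s': 5.0, 'q': array([ 0.4127,  0.5361,  1.4917,  0.0002,  1.1131, -2.6026]), 'qd': array([-0.0015,  0.001 ,  0.0007, -0.001 , -0.0012,  0.0007]), 'effort': array([ -0.7555, -55.8746, -33.0033,  -0.3716,  -0.7964,  -0.0087]), 'tool_pos': array([0.5903, 0.3443, 0.0336]), 'orientation': array([-1.5713, -0.0006,  1.4444]), 'ft_force': array([-2.7677, -0.5114,  5.4708]), 'ft_torque': array([ 0.2202,  0.4302, -0.06  ]), 'gripper_width': 0.047590151979081896}
```

View pics/w2.png

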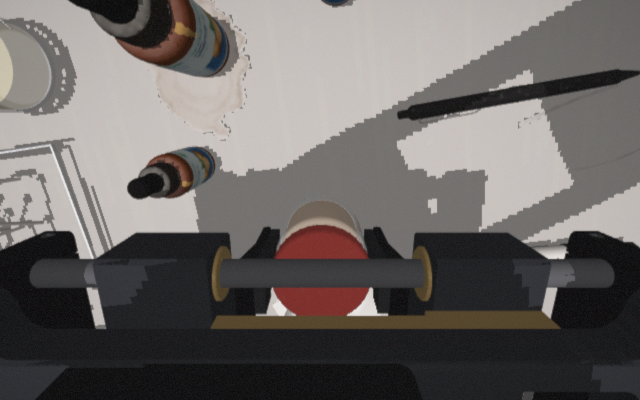

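View pics/s2.png

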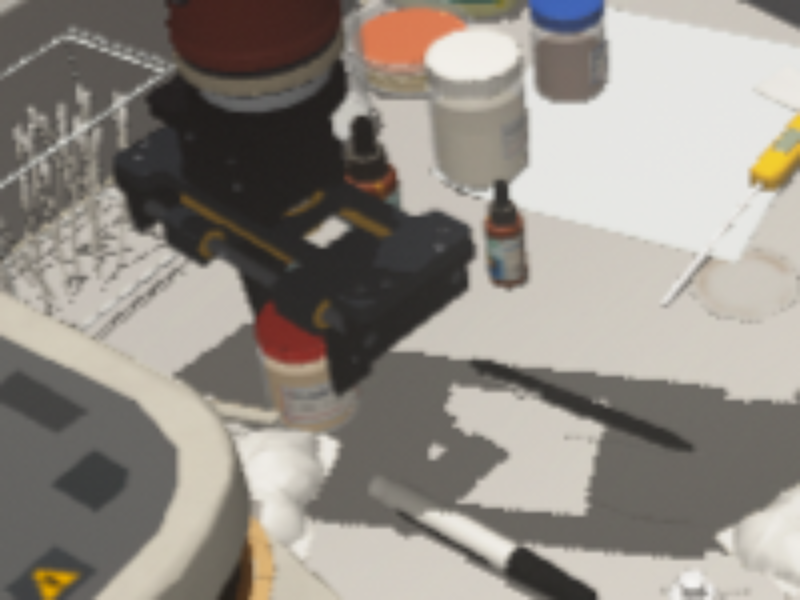

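The wrist view shows the lid held between the pads at (321,272), with the jar upright. I'll lift it and carry it to the tray.

Emit:
{"method": "carry_out", "body": {
  "motion": [
    [[0, 0, 0.02], 0, 0.3],
    [[0, 0, 0.05], 0, 0.3],
    [[0, 0, 0.08], 0, 0.3],
    [[0, 0, 0.11], 0, 0.3],
    [[0, 0, 0.14], 0, 0.3]
  ]
}}

```text
time_s: 5.6
tool_pos: [0.5897, 0.3436, 0.1729]
orientation: [-1.57, 0.001, 1.444]
ft_force: [-0.3, 0.2, -2.2]
gripper_width: 0.0469
```

Emit:
{"method": "carry_out", "body": {
  "motion": [
    [[-0.01, -0.045, 0], -0.15, 0.3],
    [[-0.02, -0.09, 0], -0.3, 0.3],
    [[-0.03, -0.135, 0], -0.45, 0.3],
    [[-0.04, -0.18, 0], -0.6, 0.3],
    [[-0.05, -0.22, 0], -0.75, 0.3]
  ]
}}

```text
time_s: 6.1
tool_pos: [0.5391, 0.1219, 0.172]
orientation: [-1.571, 0.001, 0.688]
ft_force: [1.5, -1.1, -0.9]
gripper_width: 0.0471
```

Emit:
{"method": "carry_out", "body": {
  "motion": [
    [[-0.012, -0.045, 0], -0.15, 0.3],
    [[-0.024, -0.09, 0], -0.3, 0.3],
    [[-0.036, -0.135, 0], -0.45, 0.3],
    [[-0.048, -0.18, 0], -0.6, 0.3],
    [[-0.06, -0.22, 0], -0.75, 0.3]
  ]
}}

```text
time_s: 6.6
tool_pos: [0.4791, -0.098, 0.1723]
orientation: [-1.571, 0.0, -0.062]
ft_force: [-0.2, -0.4, -2.0]
gripper_width: 0.0471
```

Emit:
{"method": "carry_out", "body": {
  "motion": [
    [[-0.012, -0.03, 0], -0.1, 0.3],
    [[-0.022, -0.06, 0], -0.16, 0.3],
    [[-0.022, -0.06, 0], -0.16, 0.3]
  ]
}}

```text
time_s: 6.9
tool_pos: [0.4568, -0.1592, 0.1723]
orientation: [-1.572, 0.0, -0.221]
ft_force: [0.4, 0.1, -0.9]
gripper_width: 0.0469
```

```bash
python3 - <<'E'
from h import *
np.set_printoptions(precision=4,suppress=True)
st=arm.read_state(); im=arm.camera('wrist'); cv2.imwrite('pics/w3.png',im)
print(st['q'],st['tool_pos'],st['orientation'],st['gripper_width'])
C=cam('wrist',st)
a=-.22;c,s=np.cos(a),np.sin(a)
def B(o,x,y,z): return [o[0]+c*x-s*y,o[1]+s*x+c*y,z]
o=np.array([.5158,-.2522]); 
pts={}
for nm,k in(('pots',-.077),('th',0),('mk',.077)):
    pts[nm]=B(o,k,0,0)
po=pts['pots'];print(pts)
print(proj(C,[B(po,0,.081,.029),B(po,0,.013,.029),B(po,0,.013,.008),B(pts['mk'],0,.037,.008),B(pts['th'],0,.107,.008)]))
hsv=cv2.cvtColor(im,cv2.COLOR_BGR2HSV);H,Sa,V=cv2.split(hsv)
m=((H>95)&(H<115)&(Sa>100)&(V>60)).astype(np.uint8)
n,l,ss,cc=cv2.connectedComponentsWithStats(m)
for i in range(1,n):
    if ss[i][4]>100: print(ss[i],cc[i],onplane(C,cc[i],.008))
E
```

```text
[-0.4974 -0.0793  1.9394 -0.0017  1.2814 -1.8467] [ 0.4568 -0.1592  0.1723] [-1.5724  0.0004 -0.221 ] 0.04687036964625219
{'pots': [np.float64(0.4406558964015434), np.float64(-0.23539631902277305), 0], 'th': [np.float64(0.5158), np.float64(-0.2522), 0], 'mk': [np.float64(0.5909441035984566), np.float64(-0.26900368097722693), 0]}
[[324.4015 188.3091]
 [257.4453 188.3071]
 [261.3554 183.6718]
 [287.7447 307.4385]
 [346.783  249.1576]]
[ 188  148   61  111 3621] [213.8779 193.7191] [[ 0.443  -0.2763  0.008 ]]
[ 299  156   62   51 2295] [330.0026 179.5425] [[ 0.4552 -0.1493  0.008 ]]
[ 243  164   44   43 1491] [264.444  184.7579] [[ 0.4454 -0.2198  0.008 ]]
[256 306  34  10 236] [274.8686 311.4195] [[ 0.601  -0.2496  0.008 ]]
```

View pics/w3.png

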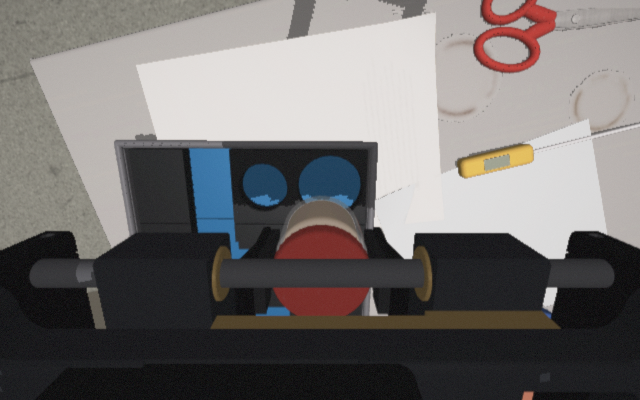

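The wrist view shows the jar pocket at about (330,180) and the bottle pocket at (264,185). Both are about 3 mm further along +y than the top view gave, so I'll use the mean of the two and lower.

Emit:
{"method": "carry_out", "body": {
  "motion": [
    [[0, 0.0045, -0.02], 0, 0.3],
    [[0, 0.0045, -0.05], 0, 0.3],
    [[0, 0.0045, -0.08], 0, 0.3],
    [[0, 0.0045, -0.1], 0, 0.3],
    [[0, 0.0045, -0.1], 0, 0.3]
  ]
}}

```text
time_s: 7.45
tool_pos: [0.4556, -0.1491, 0.0691]
orientation: [-1.569, 0.007, -0.214]
ft_force: [-0.7, 1.2, -1.4]
gripper_width: 0.0474
```

Emit:
{"method": "carry_out", "body": {
  "motion": [
    [[0, 0, -0.01], 0, 0.3],
    [[0, 0, -0.02], 0, 0.3],
    [[0, 0, -0.029], 0, 0.3],
    [[0, 0, -0.029], 0, 0.3]
  ]
}}

```text
time_s: 7.85
tool_pos: [0.4596, -0.152, 0.0447]
orientation: [-1.571, -0.003, -0.216]
ft_force: [0.3, 1.6, 3.7]
gripper_width: 0.0473
```

Emit:
{"method": "carry_out", "body": {
  "motion": [
    [[0, 0, -0.002], 0, 0.3],
    [[0, 0, -0.003], 0, 0.3],
    [[0, 0, -0.003], 0, 0.3]
  ]
}}

```text
time_s: 8.15
tool_pos: [0.4604, -0.1522, 0.0447]
orientation: [-1.571, -0.004, -0.215]
ft_force: [-9.9, 6.2, 28.7]
gripper_width: 0.0474
```

```bash
python3 - <<'E'
from h import *
np.set_printoptions(precision=4,suppress=True)
sc=arm.camera('scene'); cv2.imwrite('pics/s4.png',cv2.resize(sc[110:230,310:470],None,fx=5,fy=5))
sc=arm.camera('top'); cv2.imwrite('pics/t4.png',cv2.resize(sc[150:270,350:480],None,fx=5,fy=5))
E
```

```text
(no output)
```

View pics/s4.png

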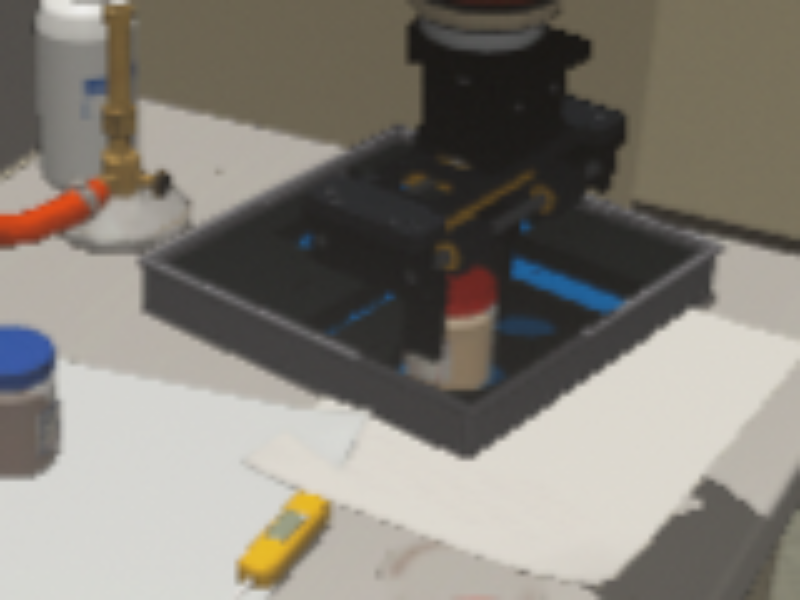

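Emit:
{"method": "carry_out", "body": {
  "motion": [
    [[0, 0, 0.003], 0, 0.3],
    [[0, 0, 0.003], 0, 0.75],
    [[0, 0, 0.003], 0, 0.75],
    [[0, 0, 0.003], 0, 0.75],
    [[0, 0, 0.003], 0, 0.75]
  ]
}}

```text
time_s: 8.75
tool_pos: [0.4579, -0.1515, 0.0432]
orientation: [-1.571, 0.001, -0.216]
ft_force: [0.7, -0.1, 0.2]
gripper_width: 0.0643
```

Emit:
{"method": "carry_out", "body": {
  "motion": [
    [[0, 0, 0.04], 0, 0.75],
    [[0, 0, 0.08], 0, 0.75],
    [[0, 0, 0.12], 0, 0.75],
    [[0, 0, 0.16], 0, 0.75],
    [[0, 0, 0.18], 0, 0.75]
  ]
}}

```text
time_s: 9.25
tool_pos: [0.4595, -0.1523, 0.2275]
orientation: [-1.572, -0.005, -0.216]
ft_force: [0.4, -0.8, -0.7]
gripper_width: 0.0652
```

```bash
python3 - <<'E'
from h import *
np.set_printoptions(precision=4,suppress=True)
st=arm.read_state(); im=arm.camera('wrist'); cv2.imwrite('pics/w5.png',im)
print(st['tool_pos'],st['orientation'])
C=cam('wrist',st)
sc=arm.camera('scene'); cv2.imwrite('pics/s5.png',cv2.resize(sc[110:230,310:470],None,fx=5,fy=5))
hsv=cv2.cvtColor(im,cv2.COLOR_BGR2HSV);H,Sa,V=cv2.split(hsv)
for nm,m,z in (('red',((H<6)|(H>174))&(Sa>150)&(V>100),.073),('blue',(H>95)&(H<115)&(Sa>100)&(V>60),.008)):
  n,l,ss,cc=cv2.connectedComponentsWithStats(m.astype(np.uint8))
  for i in range(1,n):
    if ss[i][4]>100: print(nm,ss[i],cc[i],onplane(C,cc[i],z))
E
```

```text
[ 0.4595 -0.1523  0.2275] [-1.5722 -0.0052 -0.2158]
red [ 446    0   69   76 1859] [480.8886  38.1054] [[0.3554 0.0217 0.073 ]]
red [ 299  165   46   44 1563] [321.8189 186.3775] [[ 0.462  -0.1523  0.073 ]]
blue [ 176  140   71  119 4304] [219.0125 198.9317] [[ 0.4656 -0.2881  0.008 ]]
blue [296 147  53  37 615] [322.774  160.2862] [[ 0.4453 -0.1475  0.008 ]]
blue [ 248  154   38   38 1127] [266.5359 172.4153] [[ 0.4452 -0.2195  0.008 ]]
blue [263 228  79  12 843] [301.8766 233.0534] [[ 0.534  -0.1951  0.008 ]]
blue [251 287  37   8 288] [269.4965 290.5174] [[ 0.6085 -0.2593  0.008 ]]
```

View pics/w5.png

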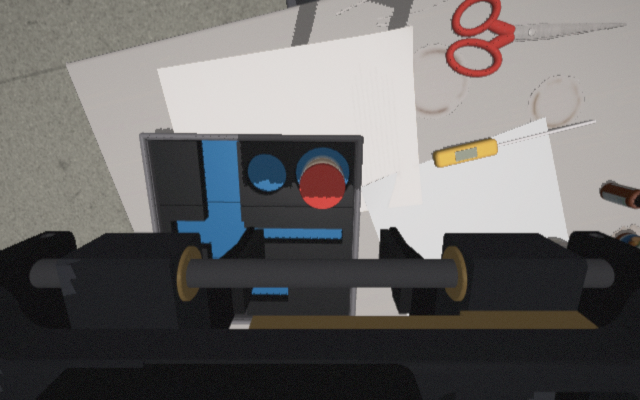

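View pics/s5.png

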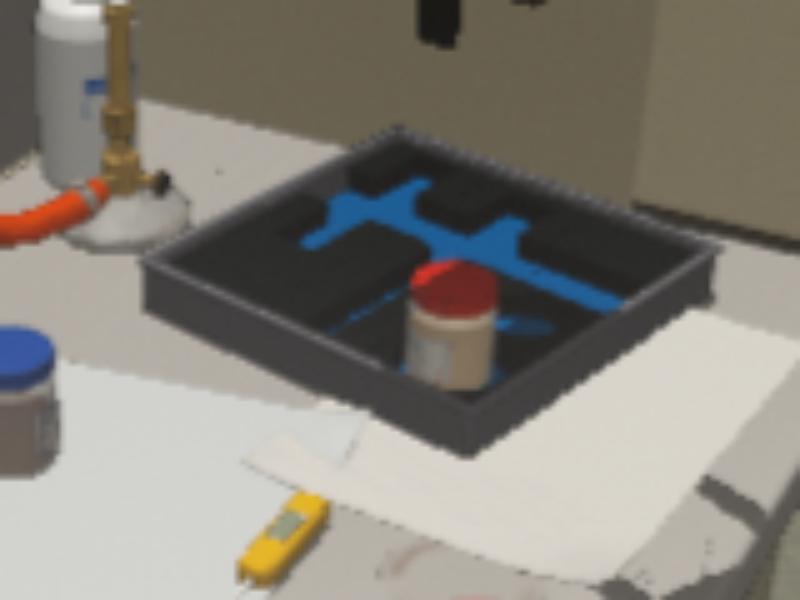

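The jar sits upright on the floor of the large pocket: lid at about (455,290) in the enlarged scene view and (322,186) in the wrist view. Next is the bottle.

Emit:
{"method": "carry_out", "body": {
  "motion": [
    [[0.02, 0.04, 0.02], -0.15, 0.75],
    [[0.04, 0.08, 0.03], -0.3, 0.75],
    [[0.06, 0.12, 0.04], -0.45, 0.75],
    [[0.08, 0.16, 0.04], -0.6, 0.75],
    [[0.1, 0.2, 0.04], -0.75, 0.75]
  ]
}}

```text
time_s: 9.85
tool_pos: [0.5563, 0.0456, 0.2621]
orientation: [-1.572, 0.001, -0.901]
ft_force: [0.6, -0.1, 0.3]
gripper_width: 0.0656
```

Emit:
{"method": "carry_out", "body": {
  "motion": [
    [[0.02, 0.04, 0], -0.15, 0.75],
    [[0.04, 0.08, 0], -0.3, 0.75],
    [[0.06, 0.12, 0], -0.45, 0.75],
    [[0.08, 0.16, 0], -0.6, 0.75],
    [[0.082, 0.178, 0], -0.6, 0.75]
  ]
}}

```text
time_s: 10.35
tool_pos: [0.6382, 0.2252, 0.26]
orientation: [-1.574, 0.0, -1.496]
ft_force: [0.0, 0.9, -0.9]
gripper_width: 0.0654
```

Emit:
{"method": "carry_out", "body": {
  "motion": [
    [[0, 0, 0], 0, 0.75],
    [[0, 0, 0], 0, 0.75]
  ]
}}

```text
time_s: 10.55
tool_pos: [0.6373, 0.2214, 0.2619]
orientation: [-1.573, -0.001, -1.492]
ft_force: [-0.4, -0.4, 1.2]
gripper_width: 0.0654
```

```bash
python3 - <<'E'
from h import *
np.set_printoptions(precision=4,suppress=True)
st=arm.read_state(); im=arm.camera('wrist'); cv2.imwrite('pics/w6.png',im)
print(st['q'],st['tool_pos'],st['orientation'])
C=cam('wrist',st); np.savez('w6.npz',R=C[1],t=C[2],K=C[0])
print(proj(C,[[.6403,.228,.102],[.6403,.228,0.06],[.6403,.228,0]]))
E
```

```text
[ 0.2179  0.32    1.333  -0.0008  1.4913  0.1393] [0.6373 0.2214 0.2619] [-1.5734 -0.0012 -1.4921]
[[326.0461 177.3312]
 [325.6154 170.091 ]
 [325.1421 162.1353]]
```

View pics/w6.png

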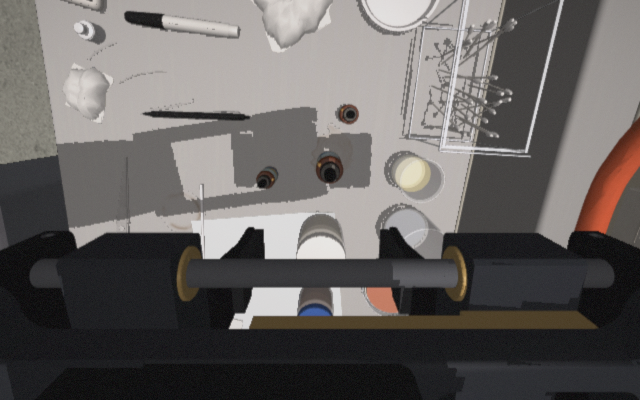

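```bash
python3 - <<'E'
from h import *
np.set_printoptions(precision=4,suppress=True)
im=cv2.imread('pics/w6.png'); z=np.load('w6.npz'); C=(z['K'],z['R'],z['t'])
cv2.imwrite('pics/w6c.png',cv2.resize(im[100:220,240:400],None,fx=5,fy=5,interpolation=cv2.INTER_CUBIC))
print(onplane(C,[(329,176)],.102),onplane(C,[(412,175)],0.0),onplane(C,[(400,230)],0.1),onplane(C,[(405,230)],0.0),onplane(C,[(445,150)],0.1))
E
```

```text
[[0.6433 0.2297 0.102 ]] [[0.7624 0.2197 0.    ]] [[0.7278 0.1743 0.1   ]] [[0.7651 0.1377 0.    ]] [[0.7614 0.2664 0.1   ]]
```

View pics/w6c.png

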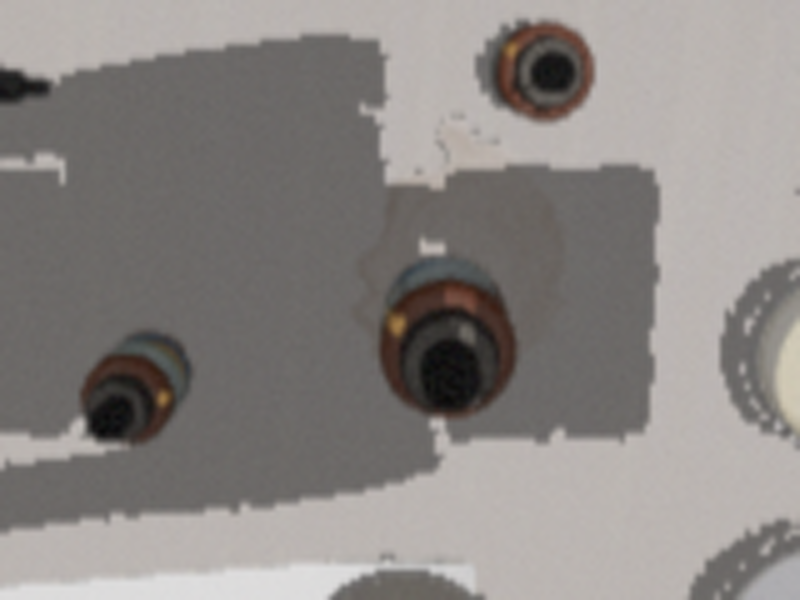

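The enlarged crop shows the largest bottle with its bulb tip at (330,174) and shoulder at (330,169) in the wrist image. The two smaller ones are at (262,183) and (349,114). The target is at about (0.644, 0.230), so I'll descend there.

Emit:
{"method": "carry_out", "body": {
  "motion": [
    [[0.007, 0.0085, -0.03], 0, 0.75],
    [[0.007, 0.0085, -0.07], 0, 0.75],
    [[0.007, 0.0085, -0.11], 0, 0.75],
    [[0.007, 0.0085, -0.12], 0, 0.75],
    [[0.007, 0.0085, -0.12], 0, 0.75]
  ]
}}

```text
time_s: 11.1
tool_pos: [0.6437, 0.2288, 0.1417]
orientation: [-1.575, -0.001, -1.496]
ft_force: [-0.3, 0.9, 0.8]
gripper_width: 0.0653
```

```bash
python3 - <<'E'
from h import *
np.set_printoptions(precision=4,suppress=True)
st=arm.read_state(); im=arm.camera('wrist'); cv2.imwrite('pics/w7.png',im)
print(st['tool_pos'],st['orientation'])
C=cam('wrist',st)
print(proj(C,[[.644,.230,.102],[.644,.230,0.06],[.644,.230,0]]))
E
```

```text
[0.6437 0.2288 0.1417] [-1.5751 -0.0009 -1.4956]
[[323.7605 220.489 ]
 [323.5878 203.1026]
 [323.419  186.1064]]
```

View pics/w7.png

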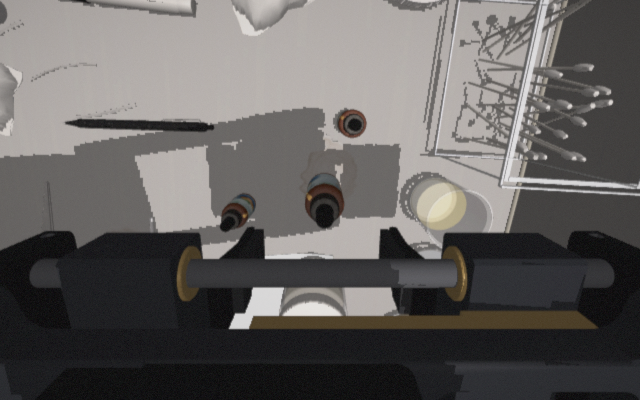

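The bulb tip is at about (324,219), matching the predicted (324,220), so it's aligned. I'll go down and grip.

Emit:
{"method": "carry_out", "body": {
  "motion": [
    [[0, 0.001, -0.03], 0, 0.75],
    [[0, 0.001, -0.06], 0, 0.75],
    [[0, 0.001, -0.09], 0, 0.75],
    [[0, 0.001, -0.106], 0, 0.75],
    [[0, 0.001, -0.106], 0, 0.75]
  ]
}}

```text
time_s: 11.65
tool_pos: [0.6446, 0.2311, 0.037]
orientation: [-1.573, -0.0, -1.495]
ft_force: [-0.6, -0.3, -0.1]
gripper_width: 0.0656
```

Emit:
{"method": "carry_out", "body": {
  "motion": [
    [[0, 0, 0], 0, 0.2],
    [[0, 0, 0], 0, 0.2],
    [[0, 0, 0], 0, 0.2],
    [[0, 0, 0], 0, 0.2],
    [[0, 0, 0], 0, 0.2]
  ]
}}

```text
time_s: 12.15
tool_pos: [0.6455, 0.2316, 0.0383]
orientation: [-1.57, 0.0, -1.494]
ft_force: [0.7, -0.6, -0.6]
gripper_width: 0.033
```

Emit:
{"method": "carry_out", "body": {
  "motion": [
    [[0, 0, 0], 0, 0.2],
    [[0, 0, 0], 0, 0.2],
    [[0, 0, 0], 0, 0.2]
  ]
}}

```text
time_s: 12.45
tool_pos: [0.6454, 0.2316, 0.0381]
orientation: [-1.57, 0.0, -1.495]
ft_force: [-1.6, -0.9, 4.3]
gripper_width: 0.0315
```

```bash
python3 - <<'E'
from h import *
im=arm.camera('wrist'); cv2.imwrite('pics/w8.png',im)
E
```

```text
(no output)
```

View pics/w8.png

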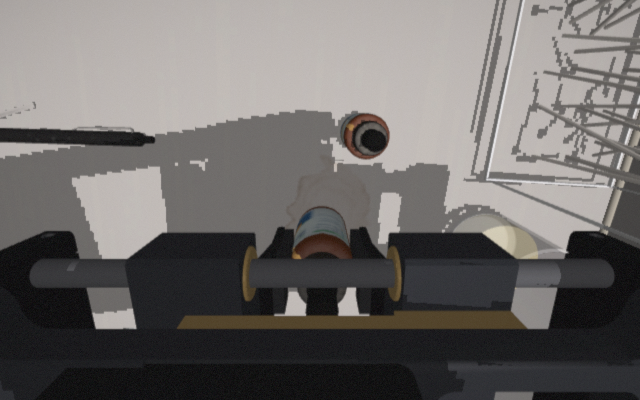

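The wrist view shows the bottle body held between the pads at (322,250). Its width, about 32 mm, is right. Lift.

Emit:
{"method": "carry_out", "body": {
  "motion": [
    [[0, 0, 0.02], 0, 0.2],
    [[0, 0, 0.05], 0, 0.2],
    [[0, 0, 0.08], 0, 0.2],
    [[0, 0, 0.11], 0, 0.2],
    [[0, 0, 0.14], 0, 0.2]
  ]
}}

```text
time_s: 13.0
tool_pos: [0.6446, 0.2314, 0.1777]
orientation: [-1.572, -0.0, -1.495]
ft_force: [-0.5, 0.1, 0.0]
gripper_width: 0.0316
```

Emit:
{"method": "carry_out", "body": {
  "motion": [
    [[-0.02, -0.04, 0], 0, 0.2],
    [[-0.035, -0.085, 0], -0.05, 0.2],
    [[-0.05, -0.13, 0], -0.1, 0.2],
    [[-0.07, -0.175, 0], -0.15, 0.2],
    [[-0.09, -0.22, 0], -0.2, 0.2]
  ]
}}

```text
time_s: 13.5
tool_pos: [0.5538, 0.01, 0.1768]
orientation: [-1.572, -0.0, -1.696]
ft_force: [0.3, -0.7, -0.4]
gripper_width: 0.0313
```

Emit:
{"method": "carry_out", "body": {
  "motion": [
    [[-0.02, -0.045, 0], -0.05, 0.2],
    [[-0.04, -0.09, 0], -0.1, 0.2],
    [[-0.06, -0.135, 0], -0.1, 0.2],
    [[-0.08, -0.18, 0], -0.1, 0.2],
    [[-0.1, -0.22, 0], -0.1, 0.2]
  ]
}}

```text
time_s: 14.0
tool_pos: [0.4537, -0.2102, 0.1771]
orientation: [-1.571, -0.0, -1.795]
ft_force: [0.6, -1.1, 0.3]
gripper_width: 0.0313
```

Emit:
{"method": "carry_out", "body": {
  "motion": [
    [[-0.01, -0.013, 0], 0, 0.2],
    [[-0.01, -0.013, 0], 0, 0.2],
    [[-0.01, -0.013, 0], 0, 0.2]
  ]
}}

```text
time_s: 14.3
tool_pos: [0.4449, -0.2213, 0.1771]
orientation: [-1.571, 0.001, -1.796]
ft_force: [0.3, 0.1, -0.8]
gripper_width: 0.0314
```

```bash
python3 - <<'E'
from h import *
np.set_printoptions(precision=4,suppress=True)
st=arm.read_state(); im=arm.camera('wrist'); cv2.imwrite('pics/w9.png',im)
print(st['q'],st['tool_pos'],st['orientation'],st['gripper_width'])
C=cam('wrist',st)
print(proj(C,[[.4445,-.2215,.008],[.4445,-.2215,.029]]))
hsv=cv2.cvtColor(im,cv2.COLOR_BGR2HSV);H,Sa,V=cv2.split(hsv)
m=(H>95)&(H<115)&(Sa>100)&(V>60)
n,l,ss,cc=cv2.connectedComponentsWithStats(m.astype(np.uint8))
for i in range(1,n):
    if ss[i][4]>100: print(ss[i],cc[i],onplane(C,cc[i],.008))
E
```

```text
[-0.6207 -0.0504  1.9025  0.0006  1.2902 -0.3959] [ 0.4449 -0.2213  0.1771] [-1.5712  0.0008 -1.7958] 0.03140481729070127
[[322.1334 181.6212]
 [322.1787 186.0423]]
[288  79  60  68 597] [305.2312 105.737 ] [[ 0.4453 -0.14    0.008 ]]
[ 340   87  156  171 6882] [420.6418 194.3695] [[ 0.5476 -0.2598  0.008 ]]
[ 299  159   45   43 1520] [320.8428 179.548 ] [[ 0.4436 -0.2189  0.008 ]]
[287 212  24  24 285] [295.4667 219.3719] [[ 0.4054 -0.2574  0.008 ]]
```

View pics/w9.png

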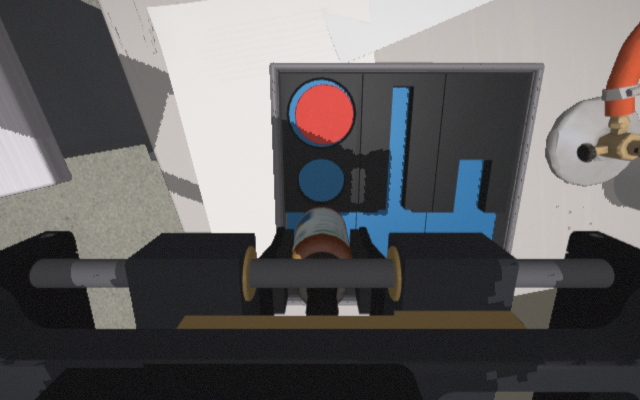

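The bottle pocket is at (321,180) and the bottle hangs at column 320, so the alignment is good to about 2 mm. Lower.

Emit:
{"method": "carry_out", "body": {
  "motion": [
    [[0, 0.002, -0.03], 0, 0.2],
    [[0, 0.002, -0.06], 0, 0.2],
    [[0, 0.002, -0.09], 0, 0.2],
    [[0, 0.002, -0.1], 0, 0.2],
    [[0, 0.002, -0.1], 0, 0.2]
  ]
}}

```text
time_s: 14.85
tool_pos: [0.4444, -0.2177, 0.076]
orientation: [-1.574, 0.002, -1.793]
ft_force: [-0.6, 0.5, -0.6]
gripper_width: 0.0314
```

Emit:
{"method": "carry_out", "body": {
  "motion": [
    [[0, 0, -0.01], 0, 0.2],
    [[0, 0, -0.02], 0, 0.2],
    [[0, 0, -0.028], 0, 0.2],
    [[0, 0, -0.028], 0, 0.2]
  ]
}}

```text
time_s: 15.25
tool_pos: [0.4458, -0.22, 0.05]
orientation: [-1.569, -0.001, -1.795]
ft_force: [1.6, 0.2, 1.9]
gripper_width: 0.0314
```

```bash
python3 - <<'E'
from h import *
sc=arm.camera('scene'); cv2.imwrite('pics/s10.png',cv2.resize(sc[110:230,310:470],None,fx=5,fy=5))
E
```

```text
(no output)
```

View pics/s10.png

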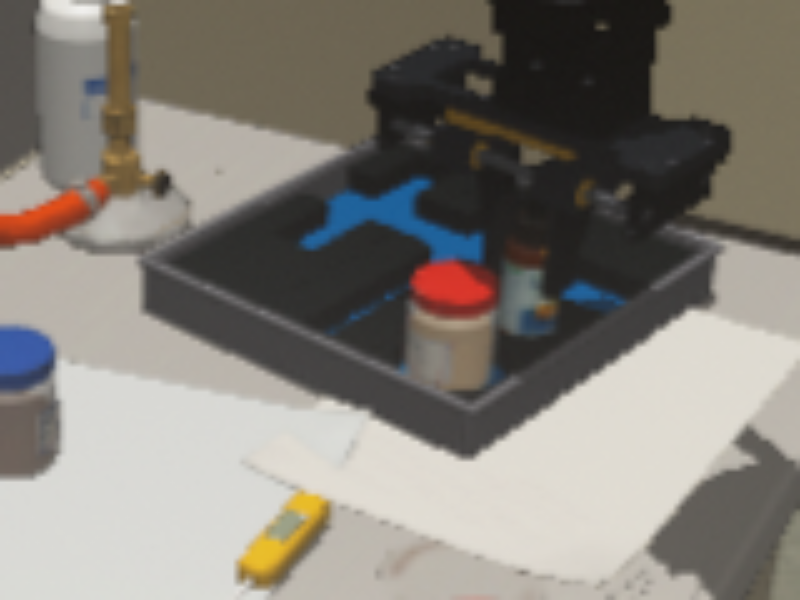

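Emit:
{"method": "carry_out", "body": {
  "motion": [
    [[0, 0, -0.002], 0, 0.2],
    [[0, 0, -0.003], 0, 0.2]
  ]
}}

```text
time_s: 15.5
tool_pos: [0.446, -0.2203, 0.0498]
orientation: [-1.57, -0.001, -1.794]
ft_force: [-11.3, 6.9, 34.3]
gripper_width: 0.0316
```

Emit:
{"method": "carry_out", "body": {
  "motion": [
    [[0, 0, 0.003], 0, 0.2],
    [[0, 0, 0.003], 0, 0.65],
    [[0, 0, 0.003], 0, 0.65],
    [[0, 0, 0.003], 0, 0.65],
    [[0, 0, 0.003], 0, 0.65]
  ]
}}

```text
time_s: 16.0
tool_pos: [0.4449, -0.2193, 0.0491]
orientation: [-1.571, 0.0, -1.795]
ft_force: [-0.4, 0.7, -1.2]
gripper_width: 0.0534
```

Emit:
{"method": "carry_out", "body": {
  "motion": [
    [[0, 0, 0.03], 0, 0.65],
    [[0, 0, 0.07], 0, 0.65],
    [[0, 0, 0.11], 0, 0.65],
    [[0, 0, 0.15], 0, 0.65],
    [[0, 0, 0.17], 0, 0.65]
  ]
}}

```text
time_s: 16.5
tool_pos: [0.4465, -0.2204, 0.2236]
orientation: [-1.566, -0.002, -1.794]
ft_force: [-0.9, -0.4, -0.6]
gripper_width: 0.0564
```

```bash
python3 - <<'E'
from h import *
np.set_printoptions(precision=4,suppress=True)
st=arm.read_state(); im=arm.camera('wrist'); cv2.imwrite('pics/w11.png',im)
print(st['tool_pos'],st['orientation'])
sc=arm.camera('scene'); cv2.imwrite('pics/s11.png',cv2.resize(sc[110:230,310:470],None,fx=5,fy=5))
C=cam('wrist',st)
a=-.22;c,s=np.cos(a),np.sin(a)
def B(o,x,y,z): return [o[0]+c*x-s*y,o[1]+s*x+c*y,z]
th=np.array([.5158,-.2522]); mk=th+.077*np.array([c,s])
pr=proj(C,[B(th,-.0385,-.019,.029),B(th,.0385,-.019,.029),B(th,-.01,.107,.029),B(th,.01,.107,.029),B(mk,-.0165,.037,.029),B(mk,.0165,.037,.029)])
print(pr)
for p in pr: cv2.circle(im,tuple(int(round(v)) for v in p),2,(0,255,0),-1)
cv2.imwrite('pics/w11b.png',cv2.resize(im[60:240,250:560],None,fx=2.5,fy=2.5,interpolation=cv2.INTER_CUBIC))
E
```

```text
[ 0.4465 -0.2204  0.2236] [-1.5659 -0.002  -1.7945]
[[351.6128 204.5519]
 [415.4673 204.2661]
 [380.2851  94.3365]
 [398.5246  94.2844]
 [438.257  157.8488]
 [466.7168 157.7408]]
```

View pics/w11b.png

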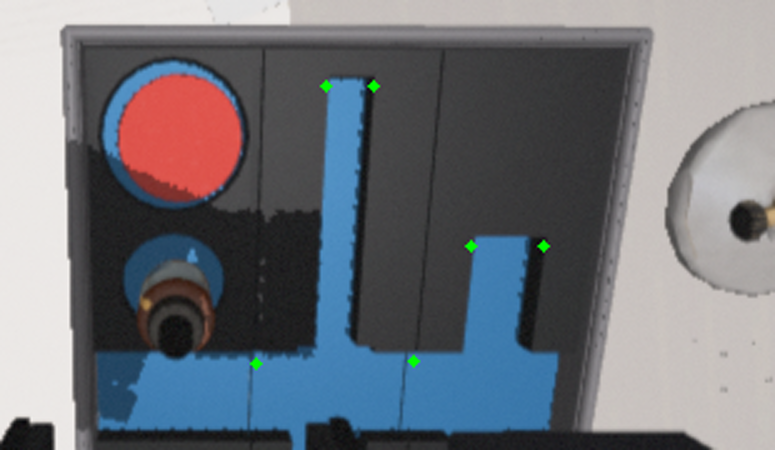

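View pics/s11.png

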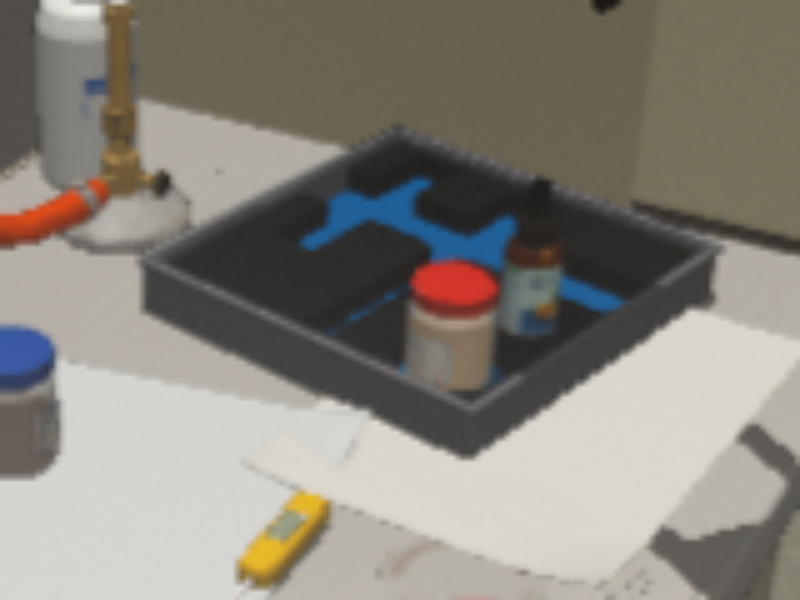

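The bottle stands upright on the floor of the small pocket, at about (532,290) in the enlarged scene view, and the jar hasn't moved. The overlay shows the tray about 3 mm further along +y than I had it, so I take its centre as (0.5175, -0.2494). Next is the thermometer.

Emit:
{"method": "carry_out", "body": {
  "motion": [
    [[0, 0.05, 0], 0.05, 0.65],
    [[0.005, 0.1, 0], 0.1, 0.65],
    [[0.01, 0.15, 0], 0.15, 0.65],
    [[0.02, 0.2, -0.02], 0.2, 0.65],
    [[0.025, 0.23, -0.04], 0.234, 0.65]
  ]
}}

```text
time_s: 17.1
tool_pos: [0.4702, 0.0131, 0.1785]
orientation: [-1.57, 0.0, -1.558]
ft_force: [1.0, -0.2, 0.1]
gripper_width: 0.0568
```

Emit:
{"method": "carry_out", "body": {
  "motion": [
    [[0, 0.02, 0], 0, 0.65],
    [[0, 0.03, 0], 0, 0.65],
    [[0, 0.03, 0], 0, 0.65]
  ]
}}

```text
time_s: 17.4
tool_pos: [0.4696, 0.0413, 0.1786]
orientation: [-1.572, 0.0, -1.559]
ft_force: [-0.4, 0.2, -0.2]
gripper_width: 0.0565
```

```bash
python3 - <<'E'
from h import *
np.set_printoptions(precision=4,suppress=True)
st=arm.read_state(); im=arm.camera('wrist'); cv2.imwrite('pics/w12.png',im)
print(st['tool_pos'],st['orientation'])
C=cam('wrist',st)
hsv=cv2.cvtColor(im,cv2.COLOR_BGR2HSV);H,Sa,V=cv2.split(hsv)
m=((H>18)&(H<34)&(Sa>110)&(V>80)).astype(np.uint8)
m=cv2.morphologyEx(m,cv2.MORPH_CLOSE,np.ones((9,9)))
n,l,ss,cc=cv2.connectedComponentsWithStats(m)
for i in range(1,n):
    if ss[i][4]>100:
        print(ss[i],cc[i],onplane(C,cc[i],.013)); cnt=cv2.findContours((l==i).astype(np.uint8),0,2)[0][0]
        bx=cv2.boxPoints(cv2.minAreaRect(cnt)); print(bx,onplane(C,bx,.013))
print('pred',proj(C,[[.472,-.0164,.0085],[.4715,.0581,.0085],[.4696,.1781,.0085]]))
E
```

```text
[0.4696 0.0413 0.1786] [-1.5723  0.0001 -1.5587]
[317 163  18  66 897] [325.3891 194.5262] [[0.4729 0.0275 0.013 ]]
[[317. 163.]
 [334. 163.]
 [334. 228.]
 [317. 228.]] [[ 0.4634  0.0622  0.013 ]
 [ 0.4815  0.0624  0.013 ]
 [ 0.4832 -0.0115  0.013 ]
 [ 0.464  -0.0117  0.013 ]]
[194 250   9  50 177] [196.887  276.3107] [[ 0.3226 -0.0745  0.013 ]]
[[193.394  298.8781]
 [194.4601 249.8361]
 [202.0652 250.0014]
 [200.9991 299.0435]] [[ 0.3155 -0.105   0.013 ]
 [ 0.323  -0.0404  0.013 ]
 [ 0.3318 -0.0405  0.013 ]
 [ 0.3247 -0.1051  0.013 ]]
[442 252   8  48 183] [446.071 276.388] [[ 0.617  -0.0707  0.013 ]]
[[442. 252.]
 [449. 252.]
 [449. 299.]
 [442. 299.]] [[ 0.6086 -0.0394  0.013 ]
 [ 0.6166 -0.0393  0.013 ]
 [ 0.6242 -0.1011  0.013 ]
 [ 0.6158 -0.1012  0.013 ]]
pred [[323.9706 230.4897]
 [324.5339 166.1596]
 [324.4791  44.8042]]
```

View pics/w12.png

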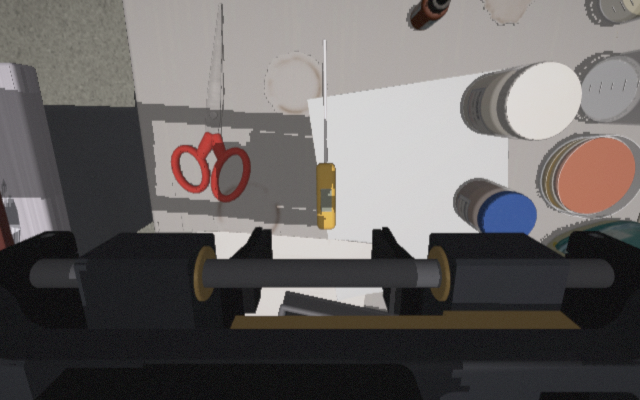

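The handle is at columns 317–334, rows 163–228, which gives a butt at y≈-0.013 and an axis at x≈0.4725. I'll grip about 54 mm from the butt, at (0.4725, 0.0405).

Emit:
{"method": "carry_out", "body": {
  "motion": [
    [[0.003, -0.001, -0.04], 0, 0.65],
    [[0.003, -0.001, -0.08], 0, 0.65],
    [[0.003, -0.001, -0.12], 0, 0.65],
    [[0.003, -0.001, -0.15], 0, 0.65],
    [[0.003, -0.001, -0.15], 0, 0.65]
  ]
}}

```text
time_s: 17.95
tool_pos: [0.4693, 0.0383, 0.0256]
orientation: [-1.579, 0.0, -1.563]
ft_force: [-1.4, -0.1, 0.1]
gripper_width: 0.0562
```

Emit:
{"method": "carry_out", "body": {
  "motion": [
    [[0, 0, -0.01], 0, 0.65],
    [[0, 0, -0.02], 0, 0.65],
    [[0, 0, -0.024], 0, 0.65],
    [[0, 0, -0.024], 0, 0.65]
  ]
}}

```text
time_s: 18.35
tool_pos: [0.4734, 0.0394, 0.0058]
orientation: [-1.57, -0.0, -1.561]
ft_force: [-0.5, 0.2, -0.5]
gripper_width: 0.0567
```

Emit:
{"method": "carry_out", "body": {
  "motion": [
    [[0, 0, 0], 0, 0.1],
    [[0, 0, 0], 0, 0.1],
    [[0, 0, 0], 0, 0.1],
    [[0, 0, 0], 0, 0.1],
    [[0, 0, 0], 0, 0.1]
  ]
}}

```text
time_s: 18.85
tool_pos: [0.4732, 0.0396, 0.0057]
orientation: [-1.571, -0.0, -1.56]
ft_force: [0.4, -0.3, 0.7]
gripper_width: 0.0244
```

Emit:
{"method": "carry_out", "body": {
  "motion": [
    [[0, 0, 0], 0, 0.1],
    [[0, 0, 0], 0, 0.1],
    [[0, 0, 0], 0, 0.1]
  ]
}}

```text
time_s: 19.15
tool_pos: [0.4732, 0.0396, 0.0057]
orientation: [-1.571, 0.0, -1.561]
ft_force: [-0.5, 0.8, 2.1]
gripper_width: 0.0207
```

```bash
python3 - <<'E'
from h import *
im=arm.camera('wrist'); cv2.imwrite('pics/w13.png',im)
E
```

```text
(no output)
```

View pics/w13.png

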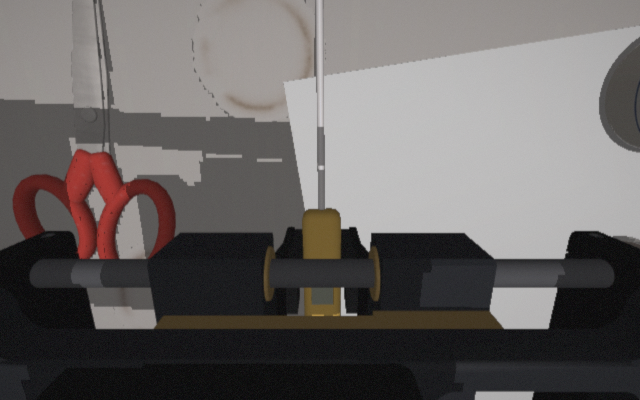

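The handle is held (20.7 mm opening) with the probe straight at column 320. I'll lift, carry and turn.

Emit:
{"method": "carry_out", "body": {
  "motion": [
    [[0, 0, 0.02], 0, 0.1],
    [[0, 0, 0.05], 0, 0.1],
    [[0, 0, 0.09], 0, 0.1],
    [[0, 0, 0.13], 0, 0.1],
    [[0, 0, 0.15], 0, 0.1]
  ]
}}

```text
time_s: 19.7
tool_pos: [0.4748, 0.0394, 0.1593]
orientation: [-1.566, -0.0, -1.561]
ft_force: [0.7, -0.8, -0.6]
gripper_width: 0.0203
```

Emit:
{"method": "carry_out", "body": {
  "motion": [
    [[0.005, -0.04, 0], -0.04, 0.1],
    [[0.01, -0.08, 0], -0.08, 0.1],
    [[0.015, -0.12, 0], -0.12, 0.1],
    [[0.02, -0.165, 0], -0.16, 0.1],
    [[0.025, -0.21, 0], -0.2, 0.1]
  ]
}}

```text
time_s: 20.2
tool_pos: [0.4979, -0.172, 0.1554]
orientation: [-1.571, 0.0, -1.762]
ft_force: [0.7, 0.1, 0.2]
gripper_width: 0.0204
```

Emit:
{"method": "carry_out", "body": {
  "motion": [
    [[0.005, -0.04, 0], -0.03, 0.1],
    [[0.007, -0.08, 0], -0.03, 0.1],
    [[0.0095, -0.123, 0], -0.03, 0.1],
    [[0.0095, -0.123, 0], -0.03, 0.1],
    [[0.0095, -0.123, 0], -0.03, 0.1]
  ]
}}

```text
time_s: 20.7
tool_pos: [0.507, -0.294, 0.1548]
orientation: [-1.572, 0.001, -1.793]
ft_force: [0.7, 0.5, -0.8]
gripper_width: 0.0203
```

```bash
python3 - <<'E'
from h import *
np.set_printoptions(precision=4,suppress=True)
st=arm.read_state(); im=arm.camera('wrist'); cv2.imwrite('pics/w14.png',im)
print(st['q'],st['tool_pos'],st['orientation'],st['gripper_width'])
C=cam('wrist',st)
a=-.22;c,s=np.cos(a),np.sin(a)
def B(o,x,y,z): return [o[0]+c*x-s*y,o[1]+s*x+c*y,z]
th=np.array([.5175,-.2494])
print(proj(C,[B(th,-.01,.107,.029),B(th,.01,.107,.029),B(th,-.01,-.016,.029),B(th,0.01,-.016,.029)]))
E
```

```text
[-0.6602  0.1862  1.6968  0.0003  1.2601 -0.4384] [ 0.507  -0.294   0.1548] [-1.5721  0.0009 -1.7927] 0.020309591558304696
[[311.2542  12.2351]
 [335.4055  12.1978]
 [312.5687 160.1671]
 [333.9889 160.1436]]
```

View pics/w14.png

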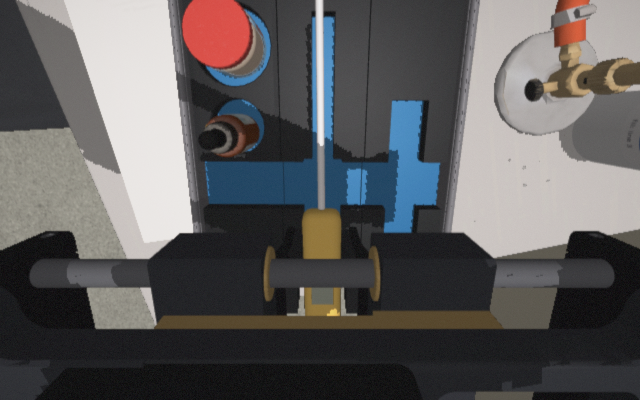

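The probe hangs at column 320 and the slot is centred on column 323, so I'll shift 2 mm across and lower.

Emit:
{"method": "carry_out", "body": {
  "motion": [
    [[0.002, 0, -0.03], 0, 0.1],
    [[0.002, 0, -0.06], 0, 0.1],
    [[0.002, 0, -0.09], 0, 0.1],
    [[0.002, 0, -0.1], 0, 0.1],
    [[0.002, 0, -0.1], 0, 0.1]
  ]
}}

```text
time_s: 21.25
tool_pos: [0.5085, -0.2913, 0.0538]
orientation: [-1.575, 0.002, -1.789]
ft_force: [0.2, -0.3, -0.3]
gripper_width: 0.0203
```

```bash
python3 - <<'E'
from h import *
np.set_printoptions(precision=4,suppress=True)
im=arm.camera('wrist'); cv2.imwrite('pics/w15.png',im)
sc=arm.camera('scene'); cv2.imwrite('pics/s15.png',cv2.resize(sc[110:230,310:470],None,fx=5,fy=5))
E
```

```text
(no output)
```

View pics/w15.png

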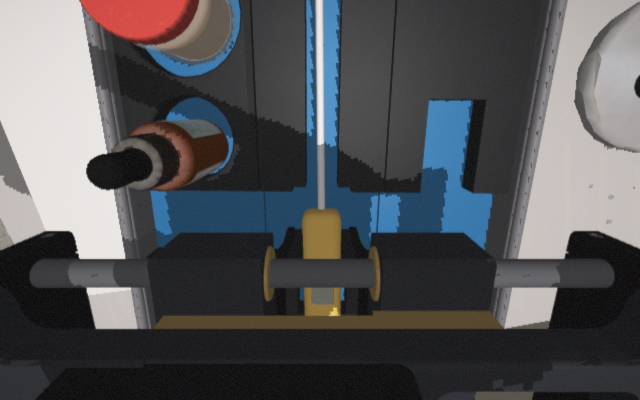

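View pics/s15.png

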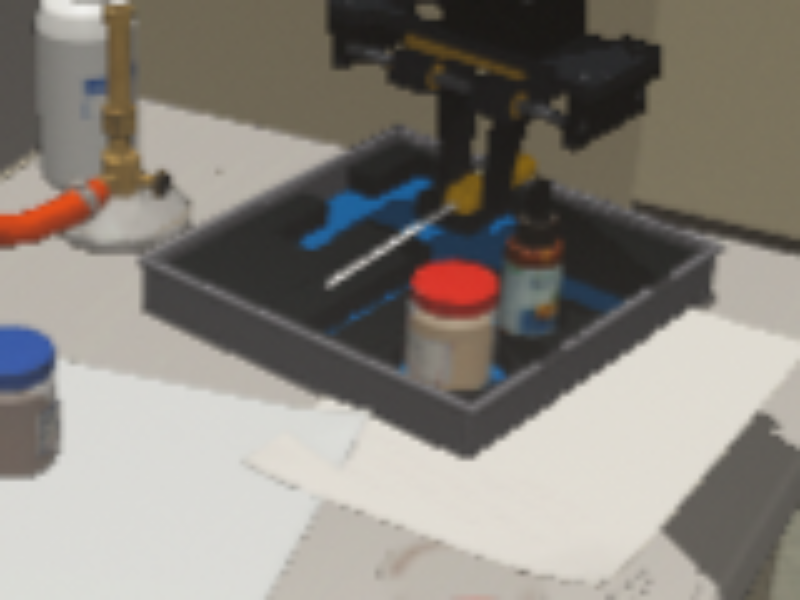

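The probe at column 320 is inside the slot (columns 307–338). Continue down.

Emit:
{"method": "carry_out", "body": {
  "motion": [
    [[0, -0.001, -0.01], 0, 0.1],
    [[0, -0.001, -0.02], 0, 0.1],
    [[0, -0.001, -0.03], 0, 0.1],
    [[0, -0.001, -0.034], 0, 0.1],
    [[0, -0.001, -0.034], 0, 0.1]
  ]
}}

```text
time_s: 21.85
tool_pos: [0.5088, -0.2939, 0.0203]
orientation: [-1.573, 0.001, -1.791]
ft_force: [0.4, -0.2, -0.3]
gripper_width: 0.0206
```

Emit:
{"method": "carry_out", "body": {
  "motion": [
    [[0, 0, -0.002], 0, 0.1],
    [[0, 0, -0.004], 0, 0.1],
    [[0, 0, -0.004], 0, 0.1]
  ]
}}

```text
time_s: 22.15
tool_pos: [0.51, -0.2948, 0.0187]
orientation: [-1.57, -0.0, -1.79]
ft_force: [-2.6, 1.6, 5.5]
gripper_width: 0.0202
```

Contact at z=0.0187 puts the floor at about 13 mm above the table, as expected (block origin 5 mm + 8 mm). Release.

Emit:
{"method": "carry_out", "body": {
  "motion": [
    [[0, 0, 0.001], 0, 0.1],
    [[0, 0, 0.001], 0, 0.5],
    [[0, 0, 0.001], 0, 0.5],
    [[0, 0, 0.001], 0, 0.5],
    [[0, 0, 0.001], 0, 0.5]
  ]
}}

```text
time_s: 22.65
tool_pos: [0.5096, -0.2945, 0.0185]
orientation: [-1.571, 0.0, -1.791]
ft_force: [-1.0, -0.9, 0.5]
gripper_width: 0.0413
```

Emit:
{"method": "carry_out", "body": {
  "motion": [
    [[0, 0, 0.02], 0, 0.5],
    [[0, 0, 0.05], 0, 0.5],
    [[0, 0, 0.1], 0, 0.5],
    [[0, 0, 0.15], 0, 0.5],
    [[0, 0, 0.2], 0, 0.5]
  ]
}}

```text
time_s: 23.15
tool_pos: [0.5093, -0.2942, 0.2203]
orientation: [-1.571, 0.0, -1.791]
ft_force: [0.6, -0.9, 0.2]
gripper_width: 0.0435
```

```bash
python3 - <<'E'
from h import *
np.set_printoptions(precision=4,suppress=True)
im=arm.camera('wrist'); cv2.imwrite('pics/w16.png',im)
sc=arm.camera('scene'); cv2.imwrite('pics/s16.png',cv2.resize(sc[110:230,310:470],None,fx=5,fy=5)); cv2.imwrite('pics/s16f.png',sc)
E
```

```text
(no output)
```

View pics/w16.png

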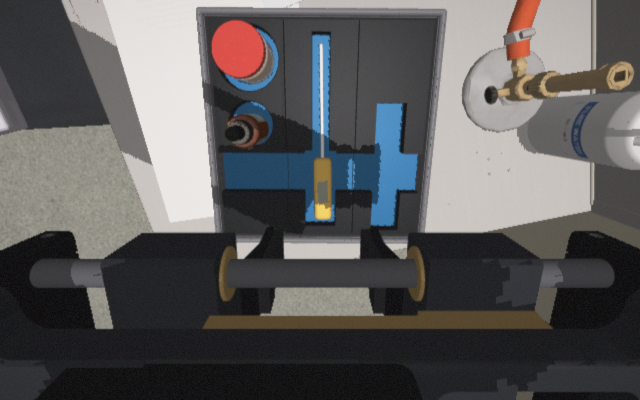

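View pics/s16.png

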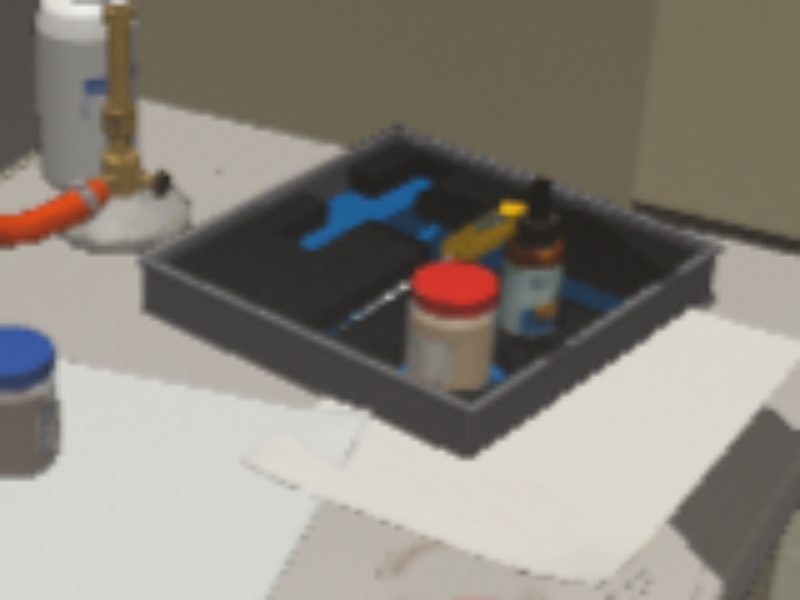

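View pics/s16f.png

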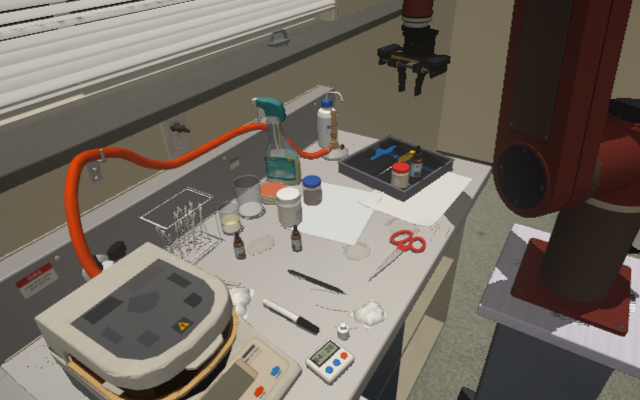

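The thermometer lies in its slot: handle at rows 158–220 and tip at (321,42), with slot ends near rows 34 and 222. Before the marker, I'll check clearance to the balance and incubator.

```bash
python3 - <<'E'
from h import *
np.set_printoptions(precision=4,suppress=True)
t=cv2.imread('pics/top0.png'); s=cv2.imread('pics/s16f.png')
cv2.imwrite('pics/t17.png',cv2.resize(t[140:300,80:240],None,fx=3.7,fy=3.7,interpolation=cv2.INTER_CUBIC))
cv2.imwrite('pics/s17.png',cv2.resize(s[240:400,140:350],None,fx=3.7,fy=3.7,interpolation=cv2.INTER_CUBIC))
E
```

```text
(no output)
```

View pics/t17.png

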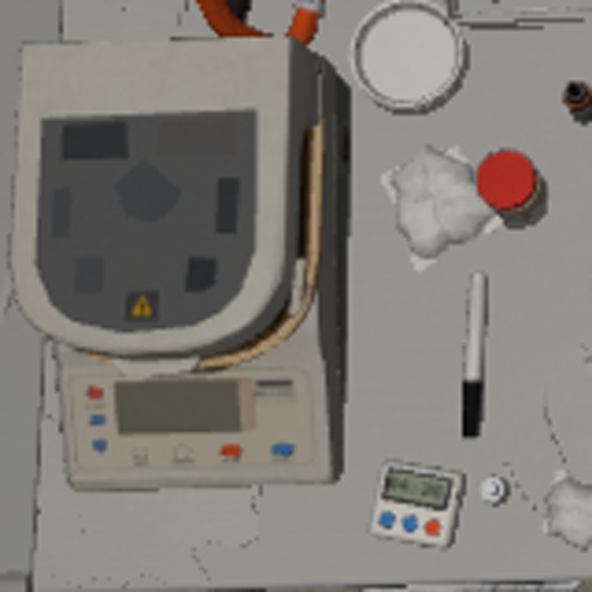

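View pics/s17.png

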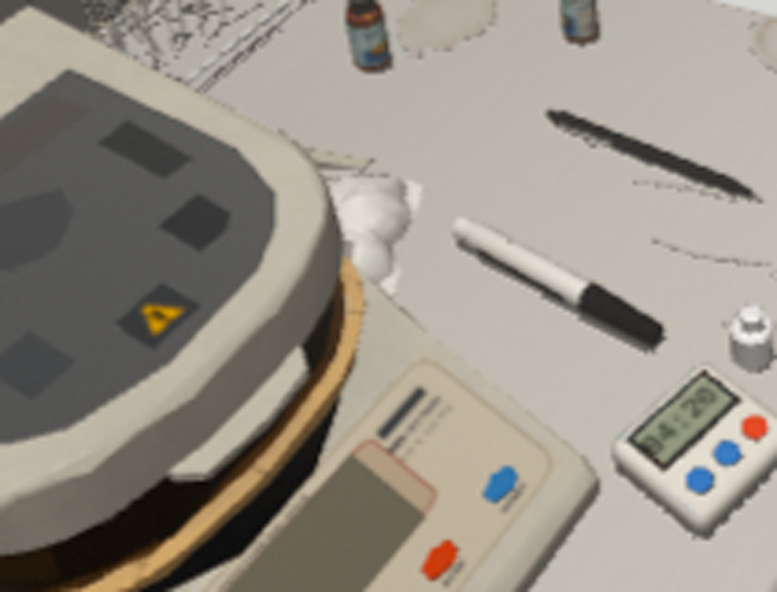

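```bash
python3 - <<'E'
from h import *
np.set_printoptions(precision=4,suppress=True)
C=cam('top');S=cam('scene')
print(tri(C,(170.5,269.7),S,(301.6,371)))
print('base side',onplane(C,[(173.8,221),(173,255)],0), 'top edge', onplane(C,[(166,240)],.08))
f=lambda x,y:(80+x/3.7,140+y/3.7); g=lambda x,y:(140+x/3.7,240+y/3.7)
T=np.array([f(479,273),f(470,436)]);Q=np.array([g(460,228),g(655,340)])
for C_,p in ((C,T),(S,Q)):
    P=onplane(C_,p,.0085); print(P,P.mean(0),np.linalg.norm(P[0]-P[1]))
# from wrist w1
z=arm.calibration('wrist')
C1=cam('wrist',{'tool_pos':np.array([0.5896,0.347,0.301]),'orientation':np.array([-1.5691,-0.0003,1.4488])})
P=onplane(C1,[(370,180),(460,173)],.0085);print('w1',P,P.mean(0),np.arctan2(*(P[0]-P[1])[[1,0]]))
E
```

```text
(array([0.3538, 0.4843, 0.0346]), np.float64(0.000671007119862787))
base side [[0.5038 0.4873 0.    ]
 [0.3997 0.4872 0.    ]] top edge [[0.4362 0.4866 0.08  ]]
[[0.5219 0.3766 0.0085]
 [0.3877 0.3824 0.0085]] [0.4548 0.3795 0.0085] 0.13430320124943917
[[0.5209 0.3803 0.0085]
 [0.3877 0.3881 0.0085]] [0.4543 0.3842 0.0085] 0.13342845685510407
w1 [[0.5208 0.3811 0.0085]
 [0.3865 0.3868 0.0085]] [0.4537 0.3839 0.0085] -0.04227064101435702
```

The marker's middle is at (0.454, 0.383) and the balance's side wall at y≈0.487. A centred grip would leave the 190 mm gripper body only about 8 mm of clearance. So I'll grip about 12 mm toward the cap with the TCP at y≈0.374, and let the closing finger draw the marker in. The cap then ends up at the tray's -y end.

Emit:
{"method": "carry_out", "body": {
  "motion": [
    [[-0.005, 0.045, 0], -0.1, 0.8],
    [[-0.01, 0.09, 0], -0.2, 0.8],
    [[-0.015, 0.135, 0], -0.3, 0.8],
    [[-0.02, 0.18, 0], -0.4, 0.8],
    [[-0.025, 0.225, 0], -0.5, 0.8]
  ]
}}

```text
time_s: 23.75
tool_pos: [0.484, -0.0678, 0.2181]
orientation: [-1.571, 0.0, -2.295]
ft_force: [0.4, -0.4, -0.2]
gripper_width: 0.0683
```

Emit:
{"method": "carry_out", "body": {
  "motion": [
    [[-0.005, 0.045, 0], -0.1, 0.8],
    [[-0.01, 0.09, 0], -0.2, 0.8],
    [[-0.015, 0.135, 0], -0.3, 0.8],
    [[-0.02, 0.18, 0], -0.4, 0.8],
    [[-0.025, 0.225, 0], -0.5, 0.8]
  ]
}}

```text
time_s: 24.25
tool_pos: [0.459, 0.1573, 0.2183]
orientation: [-1.571, 0.0, -2.795]
ft_force: [0.3, 0.1, 0.1]
gripper_width: 0.07
```

Emit:
{"method": "carry_out", "body": {
  "motion": [
    [[-0.005, 0.045, 0], -0.1, 0.8],
    [[-0.01, 0.09, 0], -0.2, 0.8],
    [[-0.015, 0.135, 0], -0.3, 0.8],
    [[-0.017, 0.18, 0], -0.394, 0.8],
    [[-0.017, 0.21, 0], -0.394, 0.8]
  ]
}}

```text
time_s: 24.75
tool_pos: [0.4416, 0.3683, 0.218]
orientation: [-1.571, -0.0, 3.098]
ft_force: [0.4, -0.8, 0.4]
gripper_width: 0.0696
```

Emit:
{"method": "carry_out", "body": {
  "motion": [
    [[0, 0.008, 0], 0, 0.8],
    [[0, 0.008, 0], 0, 0.8],
    [[0, 0.008, 0], 0, 0.8]
  ]
}}

```text
time_s: 25.05
tool_pos: [0.4426, 0.3725, 0.218]
orientation: [-1.57, -0.001, 3.098]
ft_force: [0.6, -0.8, -0.1]
gripper_width: 0.0699
```

```bash
python3 - <<'E'
from h import *
np.set_printoptions(precision=4,suppress=True)
st=arm.read_state(); im=arm.camera('wrist'); cv2.imwrite('pics/w18.png',im)
print(st['q'],st['tool_pos'],st['orientation'],st['gripper_width'])
C=cam('wrist',st); np.savez('w18.npz',K=C[0],R=C[1],t=C[2])
print(proj(C,[[.521,.38,.0085],[.3875,.386,.0085],[.442,.3835,.0085]]))
E
```

```text
[ 0.5636  0.1142  1.655  -0.0006  1.3736  2.1777] [0.4426 0.3725 0.218 ] [-1.5696 -0.0006  3.0984] 0.06988323677652827
[[312.2666 106.195 ]
 [312.8476 216.1449]
 [312.665  173.7644]]
```

View pics/w18.png

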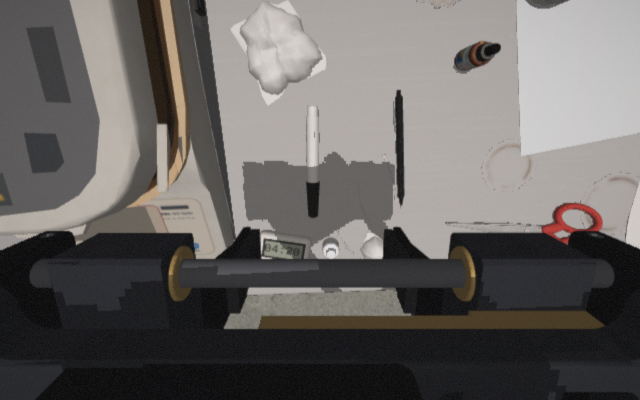

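The marker lies along column 313, rows 105–217, parallel to the pads. The machine's edge at column 188 works out to y≥0.485, so the body clears it. Descend.

Emit:
{"method": "carry_out", "body": {
  "motion": [
    [[0, 0, -0.04], 0, 0.8],
    [[0, 0, -0.08], 0, 0.8],
    [[0, 0, -0.12], 0, 0.8],
    [[0, 0, -0.15], 0, 0.8],
    [[0, 0, -0.15], 0, 0.8]
  ]
}}

```text
time_s: 25.6
tool_pos: [0.4395, 0.3698, 0.0637]
orientation: [-1.565, -0.008, 3.097]
ft_force: [-0.6, -0.4, -0.9]
gripper_width: 0.0698
```

```bash
python3 - <<'E'
from h import *
im=arm.camera('wrist'); cv2.imwrite('pics/w19.png',im)
print(arm.read_state()['tool_pos'])
sc=arm.camera('scene'); cv2.imwrite('pics/s19.png',cv2.resize(sc[200:400,150:400],None,fx=3,fy=3))
E
```

```text
[0.44134014 0.37121199 0.06670763]
```

View pics/w19.png

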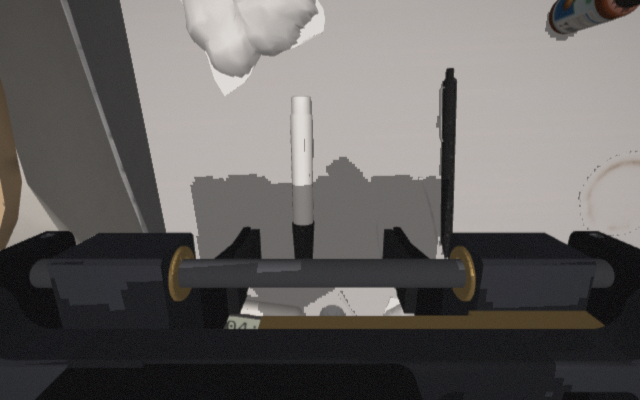

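View pics/s19.png

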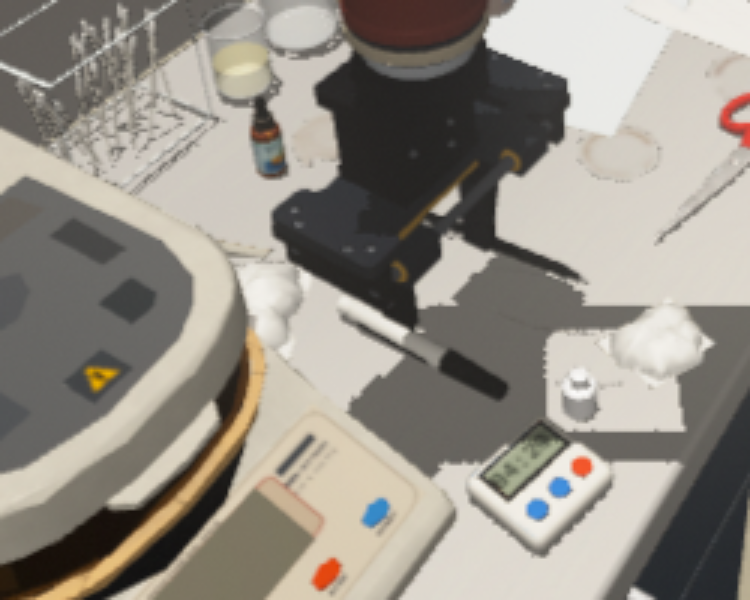

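The marker at column 302 is between the fingers (about columns 245 and 400), and the ball pen at column 448 is outside. Go down and close.

Emit:
{"method": "carry_out", "body": {
  "motion": [
    [[0.001, 0.001, -0.03], 0, 0.8],
    [[0.001, 0.001, -0.05], 0, 0.8],
    [[0.001, 0.001, -0.062], 0, 0.8],
    [[0.001, 0.001, -0.062], 0, 0.8],
    [[0.001, 0.001, -0.062], 0, 0.05]
  ]
}}

```text
time_s: 26.2
tool_pos: [0.4448, 0.3751, 0.0083]
orientation: [-1.572, 0.002, 3.098]
ft_force: [-0.2, -0.6, 0.5]
gripper_width: 0.0668
```

Emit:
{"method": "carry_out", "body": {
  "motion": [
    [[0, 0, 0], 0, 0.05],
    [[0, 0, 0], 0, 0.05],
    [[0, 0, 0], 0, 0.05],
    [[0, 0, 0], 0, 0.05],
    [[0, 0, 0], 0, 0.05]
  ]
}}

```text
time_s: 26.7
tool_pos: [0.4437, 0.3746, 0.0067]
orientation: [-1.571, 0.0, 3.099]
ft_force: [-1.0, -0.3, 0.3]
gripper_width: 0.0296
```

Emit:
{"method": "carry_out", "body": {
  "motion": [
    [[0, 0, 0], 0, 0.05],
    [[0, 0, 0], 0, 0.05],
    [[0, 0, 0], 0, 0.05],
    [[0, 0, 0], 0, 0.05]
  ]
}}

```text
time_s: 27.1
tool_pos: [0.4436, 0.3746, 0.0066]
orientation: [-1.571, 0.0, 3.099]
ft_force: [-0.2, 1.3, 0.5]
gripper_width: 0.0144
```

```bash
python3 - <<'E'
from h import *
im=arm.camera('wrist'); cv2.imwrite('pics/w20.png',im)
print(arm.read_state()['tool_pos'])
E
```

```text
[0.44365311 0.37460413 0.00661867]
```

View pics/w20.png

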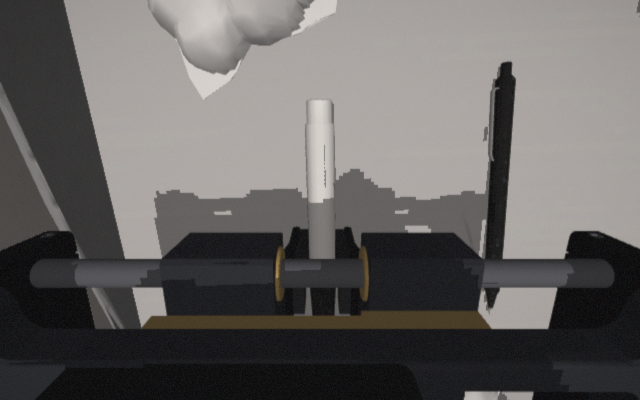

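Emit:
{"method": "carry_out", "body": {
  "motion": [
    [[0, 0, 0.015], 0, 0.05],
    [[0, 0, 0.04], 0, 0.05],
    [[0, 0, 0.08], 0, 0.05],
    [[0, 0, 0.12], 0, 0.05],
    [[0, 0, 0.15], 0, 0.05]
  ]
}}

```text
time_s: 27.65
tool_pos: [0.4445, 0.375, 0.1606]
orientation: [-1.573, 0.003, 3.099]
ft_force: [0.3, 1.2, 0.0]
gripper_width: 0.0144
```

```bash
python3 - <<'E'
from h import *
im=arm.camera('wrist'); cv2.imwrite('pics/w21.png',im)
sc=arm.camera('scene'); cv2.imwrite('pics/s21.png',cv2.resize(sc[150:350,150:400],None,fx=3,fy=3))
E
```

```text
(no output)
```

View pics/w21.png

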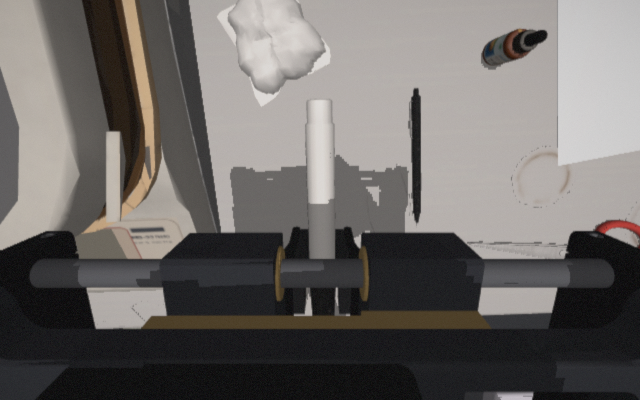

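View pics/s21.png

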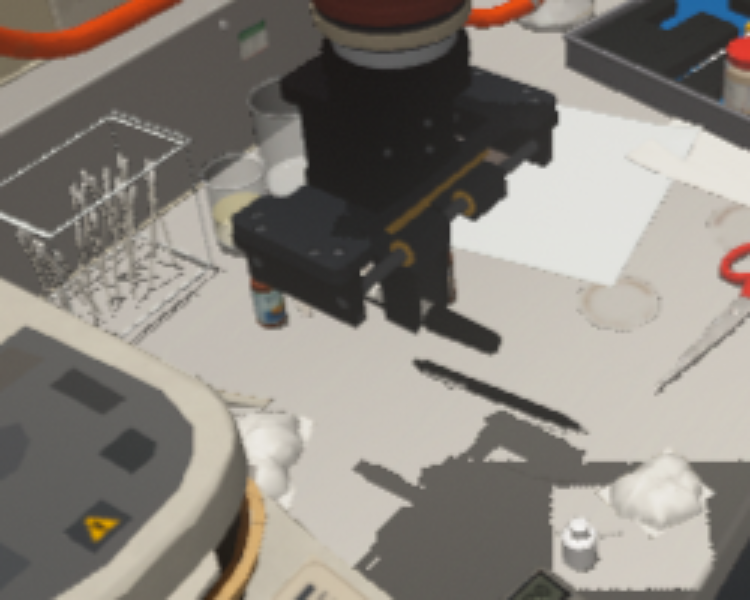

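The marker is held firmly and the cap is visible. Next I'll check where the burner stands relative to the gripper body at the marker slot.

```bash
python3 - <<'E'
from h import *
np.set_printoptions(precision=4,suppress=True)
C=cam('top'); a=-.22;c,s=np.cos(a),np.sin(a)
for p,z in (((410,143),.01),((424,143),.01),((410,158),.01),((413,148),.05),((416,128),.13)):
    P=onplane(C,p,z)[0]; d=P[:2]-np.array([.5818,-.3141]); print(P,'rel block',c*d[0]+s*d[1],-s*d[0]+c*d[1])
E
```

```text
[ 0.7301 -0.2489  0.01  ] rel block 0.13049317822474804 0.0959639389280316
[ 0.729  -0.2928  0.01  ] rel block 0.13894859582726757 0.052941909809557125
[ 0.6816 -0.246   0.01  ] rel block 0.08252519574087797 0.08818852813040609
[ 0.7018 -0.2491  0.05  ] rel block 0.10296174043021843 0.08959778784867814
[ 0.7382 -0.2451  0.13  ] rel block 0.1376134827906858 0.101510086839247
```

Emit:
{"method": "carry_out", "body": {
  "motion": [
    [[0.005, -0.045, 0.01], 0.1, 0.05],
    [[0.01, -0.09, 0.02], 0.2, 0.05],
    [[0.015, -0.135, 0.02], 0.3, 0.05],
    [[0.02, -0.18, 0.02], 0.4, 0.05],
    [[0.03, -0.22, 0.02], 0.5, 0.05]
  ]
}}

```text
time_s: 28.25
tool_pos: [0.4728, 0.1526, 0.1765]
orientation: [-1.571, -0.001, -2.68]
ft_force: [1.3, 0.8, -0.0]
gripper_width: 0.0146
```

Emit:
{"method": "carry_out", "body": {
  "motion": [
    [[0.005, -0.045, 0], 0.1, 0.05],
    [[0.01, -0.09, 0], 0.2, 0.05],
    [[0.015, -0.135, 0], 0.3, 0.05],
    [[0.025, -0.18, 0], 0.4, 0.05],
    [[0.035, -0.225, 0], 0.5, 0.05]
  ]
}}

```text
time_s: 28.75
tool_pos: [0.5082, -0.0723, 0.1766]
orientation: [-1.571, 0.0, -2.181]
ft_force: [0.6, -0.5, 0.3]
gripper_width: 0.0145
```

Emit:
{"method": "carry_out", "body": {
  "motion": [
    [[0.015, -0.045, 0], 0.1, 0.05],
    [[0.03, -0.09, 0], 0.2, 0.05],
    [[0.045, -0.135, 0], 0.3, 0.05],
    [[0.06, -0.18, 0], 0.389, 0.05],
    [[0.073, -0.22, 0], 0.389, 0.05]
  ]
}}

```text
time_s: 29.25
tool_pos: [0.5815, -0.2927, 0.1762]
orientation: [-1.571, 0.0, -1.794]
ft_force: [0.8, 0.1, 0.4]
gripper_width: 0.0145
```

Emit:
{"method": "carry_out", "body": {
  "motion": [
    [[0, -0.02, 0], 0, 0.05],
    [[0, -0.02, 0], 0, 0.05],
    [[0, -0.02, 0], 0, 0.05]
  ]
}}

```text
time_s: 29.55
tool_pos: [0.5809, -0.3097, 0.1759]
orientation: [-1.572, 0.001, -1.796]
ft_force: [-0.3, 0.1, -0.5]
gripper_width: 0.0148
```

```bash
python3 - <<'E'
from h import *
np.set_printoptions(precision=4,suppress=True)
st=arm.read_state(); im=arm.camera('wrist'); cv2.imwrite('pics/w22.png',im)
print(st['q'],st['tool_pos'],st['orientation'],st['gripper_width'])
C=cam('wrist',st)
a=-.22;c,s=np.cos(a),np.sin(a)
def B(o,x,y,z): return [o[0]+c*x-s*y,o[1]+s*x+c*y,z]
mk=np.array([.5923,-.2673])
print(proj(C,[B(mk,-.0165,.037,.029),B(mk,.0165,.037,.029),B(mk,-.0385,-.019,.029),B(mk,0.0385,-.019,.029)]))
E
```

```text
[-0.6098  0.3337  1.4777  0.0005  1.3322 -0.3845] [ 0.5809 -0.3097  0.1759] [-1.5724  0.0012 -1.7962] 0.014766313892110734
[[307.1047 103.7278]
 [341.6298 103.5563]
 [286.1494 162.0845]
 [362.854  161.7354]]
```

View pics/w22.png

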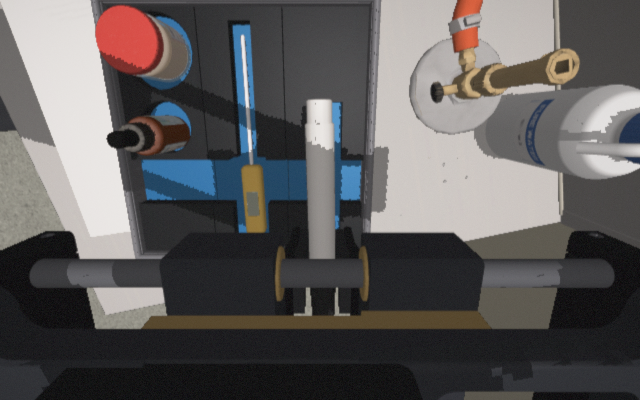

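The marker at column 320 sits over the slot (right edge 341, far end at row 103, both as predicted). I'll shift about 2 mm in x and -4.5 mm in y, then lower.

Emit:
{"method": "carry_out", "body": {
  "motion": [
    [[0.002, -0.0045, -0.03], 0, 0.05],
    [[0.002, -0.0045, -0.06], 0, 0.05],
    [[0.002, -0.0045, -0.09], 0, 0.05],
    [[0.002, -0.0045, -0.115], 0, 0.05],
    [[0.002, -0.0045, -0.115], 0, 0.05]
  ]
}}

```text
time_s: 30.1
tool_pos: [0.5807, -0.311, 0.0571]
orientation: [-1.579, 0.004, -1.794]
ft_force: [-0.4, 0.5, -0.7]
gripper_width: 0.0144
```

Emit:
{"method": "carry_out", "body": {
  "motion": [
    [[0, 0, 0], 0, 0.05],
    [[0, 0, 0], 0, 0.05]
  ]
}}

```text
time_s: 30.3
tool_pos: [0.585, -0.3151, 0.064]
orientation: [-1.568, -0.001, -1.795]
ft_force: [-0.6, -1.1, 0.2]
gripper_width: 0.0146
```

```bash
python3 - <<'E'
from h import *
np.set_printoptions(precision=4,suppress=True)
im=arm.camera('wrist'); cv2.imwrite('pics/w23.png',im)
sc=arm.camera('scene'); cv2.imwrite('pics/s23.png',cv2.resize(sc[110:230,310:470],None,fx=5,fy=5))
E
```

```text
(no output)
```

View pics/w23.png

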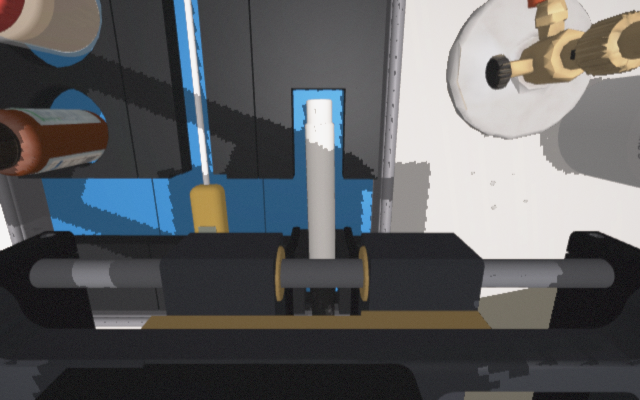

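View pics/s23.png

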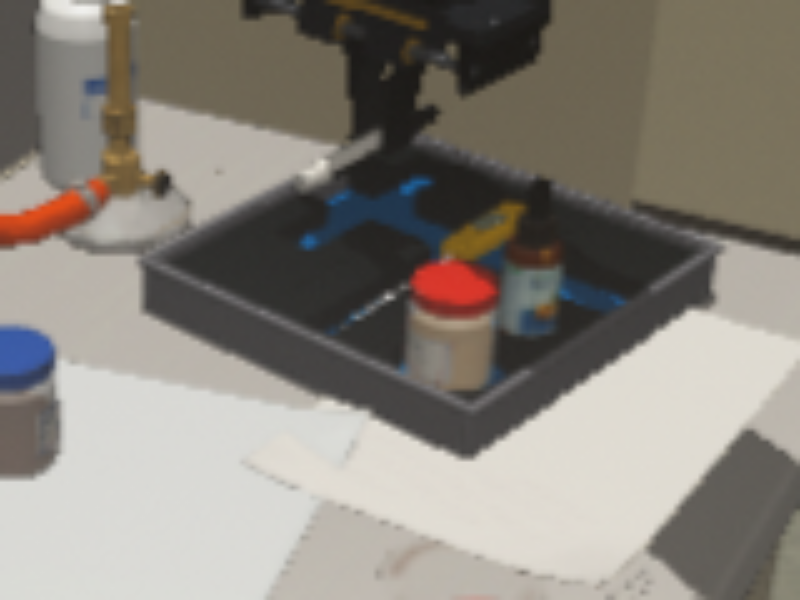

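The marker is centred on the slot (columns 293–344, marker 320) and its end is inside the slot end. Continue down.

Emit:
{"method": "carry_out", "body": {
  "motion": [
    [[-0.001, 0, -0.01], 0, 0.05],
    [[-0.001, 0, -0.022], 0, 0.05],
    [[-0.001, 0, -0.034], 0, 0.05],
    [[-0.001, 0, -0.04], 0, 0.05],
    [[-0.001, 0, -0.04], 0, 0.05]
  ]
}}

```text
time_s: 30.9
tool_pos: [0.5817, -0.3144, 0.0198]
orientation: [-1.573, 0.001, -1.796]
ft_force: [-0.3, 0.1, -0.4]
gripper_width: 0.0147
```

Emit:
{"method": "carry_out", "body": {
  "motion": [
    [[0, 0, -0.001], 0, 0.05],
    [[0, 0, -0.002], 0, 0.05],
    [[0, 0, -0.002], 0, 0.05]
  ]
}}

```text
time_s: 31.2
tool_pos: [0.5826, -0.3149, 0.0194]
orientation: [-1.571, 0.0, -1.796]
ft_force: [-0.0, 0.9, -0.2]
gripper_width: 0.0151
```

Emit:
{"method": "carry_out", "body": {
  "motion": [
    [[0, 0, -0.001], 0, 0.05],
    [[0, 0, -0.002], 0, 0.05],
    [[0, 0, -0.002], 0, 0.05]
  ]
}}

```text
time_s: 31.5
tool_pos: [0.5829, -0.3151, 0.0189]
orientation: [-1.57, -0.0, -1.795]
ft_force: [-2.9, 1.9, 6.7]
gripper_width: 0.015
```

Contact with 6.7 N at z=0.0189: on the floor. Release and retreat.

Emit:
{"method": "carry_out", "body": {
  "motion": [
    [[0, 0, 0.001], 0, 0.05],
    [[0, 0, 0.001], 0, 0.4],
    [[0, 0, 0.001], 0, 0.4],
    [[0, 0, 0.001], 0, 0.4],
    [[0, 0, 0.001], 0, 0.4]
  ]
}}

```text
time_s: 32.0
tool_pos: [0.5825, -0.3149, 0.0184]
orientation: [-1.571, 0.0, -1.796]
ft_force: [1.0, -0.2, 0.2]
gripper_width: 0.033
```

Emit:
{"method": "carry_out", "body": {
  "motion": [
    [[0, 0, 0.02], 0, 0.4],
    [[0, 0, 0.06], 0, 0.4],
    [[0, 0, 0.11], 0, 0.4],
    [[0, 0, 0.16], 0, 0.4],
    [[0, 0, 0.21], 0, 0.4]
  ]
}}

```text
time_s: 32.5
tool_pos: [0.5823, -0.3148, 0.2303]
orientation: [-1.571, 0.0, -1.796]
ft_force: [1.2, -0.0, 0.3]
gripper_width: 0.0346
```

Emit:
{"method": "carry_out", "body": {
  "motion": [
    [[0, 0, 0.01], 0, 0.4],
    [[0, 0, 0.01], 0, 0.4],
    [[0, 0, 0.01], 0, 0.4]
  ]
}}

```text
time_s: 32.8
tool_pos: [0.582, -0.3145, 0.2368]
orientation: [-1.573, 0.001, -1.796]
ft_force: [-0.7, 1.5, -0.9]
gripper_width: 0.0348
```

```bash
python3 - <<'E'
from h import *
im=arm.camera('wrist'); cv2.imwrite('pics/w24.png',im)
sc=arm.camera('scene'); cv2.imwrite('pics/s24f.png',sc); cv2.imwrite('pics/s24.png',cv2.resize(sc[110:230,310:470],None,fx=5,fy=5))
t=arm.camera('top'); cv2.imwrite('pics/t24.png',t)
E
```

```text
(no output)
```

View pics/w24.png

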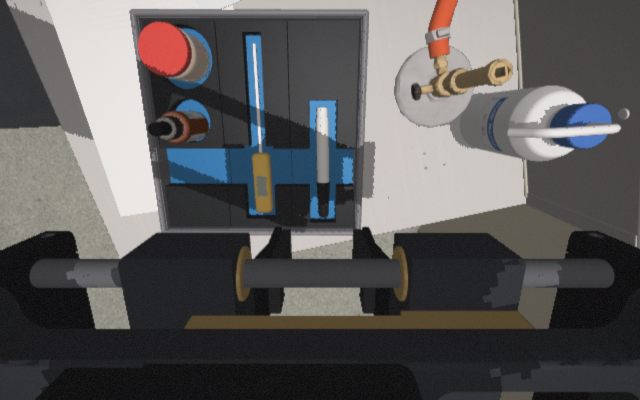

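View pics/s24.png

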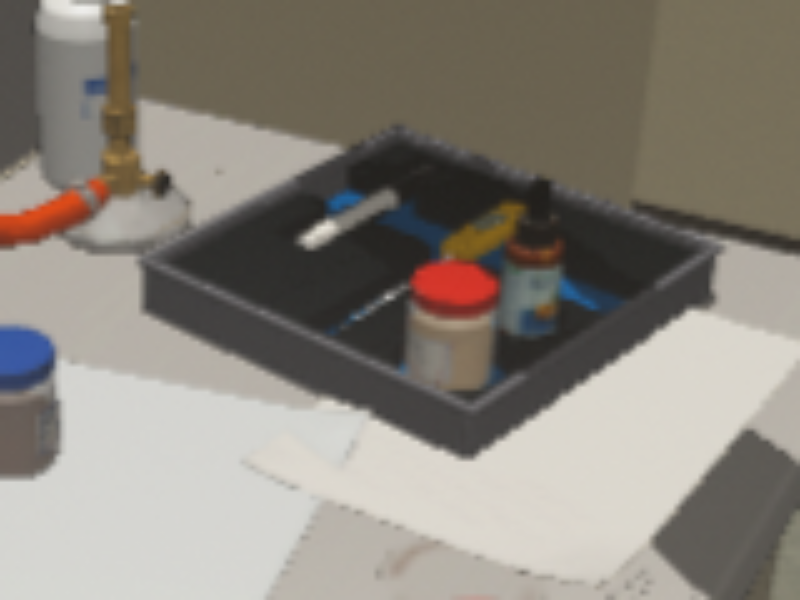

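View pics/s24f.png

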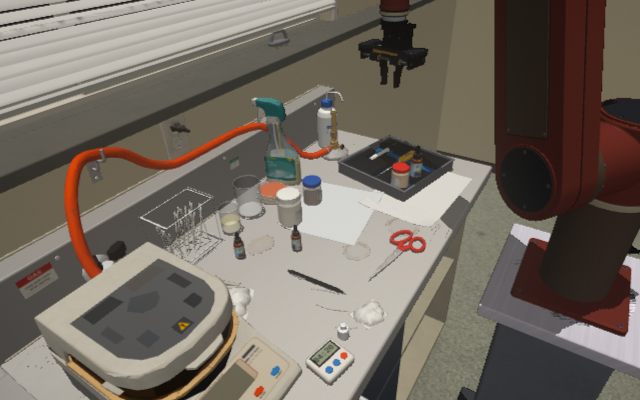

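All four look seated. I'll enlarge the marker's cap end to check it's fully down.

```bash
python3 - <<'E'
from h import *
im=cv2.imread('pics/w24.png')
c=cv2.resize(im[80:235,220:380],None,fx=3.8,fy=3.8,interpolation=cv2.INTER_CUBIC)
cv2.imwrite('pics/w24c.png',cv2.convertScaleAbs(c,alpha=1.8,beta=25))
E
```

```text
(no output)
```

View pics/w24c.png

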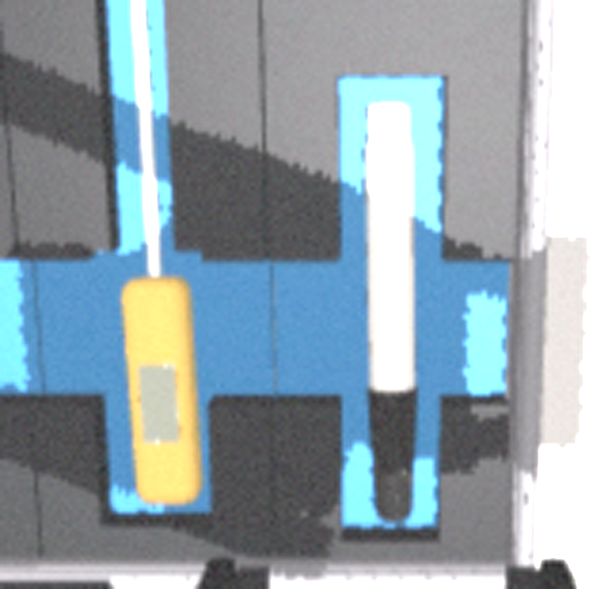

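The crop shows blue floor all round both the handle and the marker, including past the cap end at (395,522). Both lie flat in their slots. Handing in.

```bash
python3 - <<'E'
from bench import arm
print(arm.read_state()['time_s'], arm.finish_job())
E
```

```text
the job is handed in; nothing more can be done
32.95 None
```

I put all four kit items in their own pockets, in the order asked, and handed the job in at 33 s of the 118 s allowed.

- **Jar and bottle:** the red-lidded jar stands upright in the large round pocket. The largest of the three amber dropper bottles stands upright in the small one.
- **Thermometer and marker:** the thermometer's handle is in the wide end of the stepped slot, with the probe along the narrow part. The marker lies in the plain slot with its cap toward the block's -y end.
- **Last checks:** every item met the pocket floor before I let go, with contact forces of about 5 to 34 N. The final wrist and scene pictures show blue floor around both lying items and both upright items standing. The blue and white jars, the ball pen and the two smaller bottles were where they started.
- **Disagreements:** the top and wrist cameras differed by about 3 mm on the tray's position, and the top view was about 10 mm off on the bottle. I relied mainly on the wrist view. Pocket floor heights came out at 11 to 13 mm above the table; I read the description as 13 mm (5 + 8).
- **Tight spot:** the marker's cap end stops only a few millimetres short of the slot's end wall, but it is not resting on it.

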